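# Load and aim a flood batten

## Robot

A 7-joint arm with a two-finger parallel gripper is mounted at the origin on a cart in front of the work surface, level with it; the furniture and walls round the work are solid. World frame = base frame: x ahead of the robot, y to its left, z up, the work surface at z = 0. Lengths are in m, angles in rad, forces in N, time in s.
With the tool pointing down it reaches from about 0.425 to 0.875 m from the base axis. Payload 8.4 kg.
Tool frame: the origin (TCP) lies between the finger pads; the fingertips stand 22 mm ahead of it and the grasp point (between the pads) lies 3 mm ahead of it (manip.tcp_to_tips is the distance from the TCP to the fingertips, in m); z points along the fingers, y is the line along which they close (so a half turn about z gives the same grasp; the last joint's range is limited). The gripper opens to 85 mm and grips with 20 to 120 N. Pads are 22 mm wide; open, the fingers measure 114 mm over their backs; the gripper's body (76 mm by 85 mm) begins 54 mm behind the grasp point. The pads swing forward as they close: fully open they stand 13 mm farther back than shut.
Start: joints at [-1.322, 0.333, 0.04, 1.465, -0.013, 1.343, -0.059], TCP at [0.222, 0.611, 0.253] pointing down, gripper open.
Joint ranges: [-2.58, 2.58], [-0.38, 2.09], [-1.3, 1.39], [0.25, 2.4], [-1.5, 4.64], [0.08, 2.09], [-2.65, 2.65]. Speed limits (rad/s): [2.22, 2.22, 2.79, 2.79, 3.14, 3.14, 3.14].

## Interface

Orientations are given as a rotation vector (axis times angle).
In Python, from rig import manip gives the robot as it stands.
- The arm moves only by the tool pendant, called after "Request:" as name(argument=value, ...) on one line, values as JSON. Schema: {"type":"object","properties":{"moves":{"type":"array","items":{"type":"array","items":{"type":"number"},"minItems":5,"maxItems":5},"minItems":1,"maxItems":10},"grip_n":{"type":"number"},"only":{"type":"string"},"quiet":{"type":"boolean"},"lines":{"type":"string"}},"required":["moves"],"additionalProperties":false}. moves is a list of rows, 1 to 10 of them, each of 5 numbers: dx, dy, dz in m, then a turn about the tool's z in rad, then the finger opening in m; each row shifts and turns the commanded pose from where the row before left it, along the tool's axes as they then stand; what a row does not reach is not made up. A row lasts 1/12 s, in which the tool goes at most 0.0417 m and 0.125 rad, less where a joint would pass 70% of its speed; a pose out of reach is approached as far as the arm can. The fingers move at their own pace and stop on an object; grip_n is the grip in N (left out, the last holds). Time passes only in rows, so rows that do not move let the fingers close. The tool returns the time, the measured TCP pose, the force, the opening and the grip force at its end. only (a regular expression) keeps the lines of the reply that match it, lines (a string "A,B") keeps lines A to B, and quiet returns only ok. Input that does not fit is refused with a message, and nothing moves.
- manip.sense(): the state, without advancing time (a new reading comes with each control period).
- manip.grab_frame(name): name is "scene" or "top"; returns (picture, depth): 384x512x3 uint8, red, green, blue; 384x512 float32, m along the optical axis (not along the pixel's ray), 0 where there is no reading.
- manip.camera_params(name): a dict with "fx", "fy", "cx", "cy" (pixels), "R" (3x3) and "t" (3): a world point X has camera coordinates R X + t. Camera axes: x right, y down, z forward; pixel columns grow to the right and rows downward; lengths in m; the calibration is good to about 2 mm. A picture is of the moment at which its call begins. camera_params takes no time and is no camera call.
- manip.hand_in(): hands the job in; it is judged then, once.
The state is a dict: "time_s": time; "joints": joint angles; "joint_velocities": joint speeds; "tau": joint torques, N m; "ee_pos": TCP position; "ee_rot": TCP orientation; "contact_force": force on the tool from outside, world axes, zero at the start; "torque": the same for the moment, N m; "gripper_width": finger opening in m; "finger_force": force on a finger pad.
Only numpy, scipy, OpenCV 4.12 (cv2) and the standard library are available. Lean on these libraries where they do the work, as an engineer would, in place of code of your own. Each camera call takes 0.05 s, during which the arm holds its last target. There are 200 camera calls.

## Task

Get the three-cell flood light ready for hire: lay its head back until it faces straight up, swing the keeper bar right back out of the way, and slide every diffuser frame that lies on the bench fully home under the runner lips, one frame to a cell, any cell. Then, with the head still facing up, swing the keeper down in front of the frames again to its stop, and last tip the head 45 degrees towards the robot and let go, so that it stays at that angle. Leave the lamp carton, the multimeter and the spanner where they are.

Things in the scene. Friction and masses are not known exactly. Their poses are not given: they have to be found in the camera images.
- stand: Black stand of the flood light, fixed to the bench, 350 mm long over its knobs. Origin: on the bench under the middle of the light; x points from the open front of the runners (on the robot's side) to the rear, y along the row of cells to the left, z up. Two brackets (tops 120 mm over the bench) carry the head on a tilt axis along y, 95 mm over the origin.
- head (a joint): Tilt of the head about the axis along the stand's y, rad: 0 = the cells face straight up (hard stop), growing as the face tips towards the robot and the rear edge with the handle rises; at most 1.2. Stiff friction hinge (0.9 N m), stays where it is left. Starts at 0.25 to 0.5.
- axis (a point): Point on the tilt axis in the middle of the head. Its axes turn with the head (the stand's at tilt 0). In them the housing spans x -52 to +56, y -142 to +142, z -42 to +28 mm; frames lie on ledges at z = 28 mm.
- handle (a point): Middle of the tilt handle: a round steel bar 10 mm thick, 120 mm long, along y, 36 mm behind the rear wall of the head, at x 92, y 0, z 18 mm in the head's axes (93.7 mm from the tilt axis). Axes turn with the head. The bar can turn in the grip.
- keeper (a joint): Angle of the keeper, a U-shaped steel bail hinged to both ends of the head about an axis along y, rad: 0 = down in front of the runner mouths (hard stop), growing as it swings up and over to the rear; at most 2.5 (hard stop). Light friction hinge (0.15 N m), stays where left. Starts at 0 to 0.25. Shut, its 8 mm bar is 7 mm in front of the tabs of frames that are home.
- keeper_pivot (a point): Middle of the keeper's hinge axis, at x 0, y 0, z 44 mm in the head's axes. Axes turn with the keeper: the bail's bar lies 57 mm along -x, the loop's rod 97 mm. The bar swings past the tab tops of frames that are home with 1 to 2 mm to spare.
- keeper_loop (a point): Middle of the keeper's pull loop, by which it is swung: a round rod 10 mm thick along y, 60 mm long, at mid-length of the keeper, 40 mm outside its bar and 97 mm from its hinge axis. Free for a finger: 52 mm between the loop's struts, 31 mm between rod and bar.
- cell_left (a point): Where the underside centre of a frame that is home in the left (+y) cell lies, on the ledges; the cells are 92 mm apart. Axes turn with the head. Frames go in from the front only, pushed along +x. On both sides of a cell stand runners: 80 mm between their webs, lips 3 mm thick, undersides 8 mm over the ledges, reaching 8 mm inwards (64 mm free between lips).
- cell_mid (a point): The same for the middle cell. In a cell's axes the runner mouths are at x = -50 mm, with rounded web noses; the lips flare upwards by 5 mm over their first 12 mm, a sill slopes down in front of the ledge to x = -63 mm, and the stop at the rear meets the frame's rear edge at x = +47 mm (so fully home is up to 1 mm past the point).
- cell_right (a point): The same for the right (-y) cell.
- frame0: Diffuser frame: a flat plate 92 (x) x 76 (y) x 4 mm with a steel rim and a white panel, 150 g, with an upright black tab at its front edge: 8 mm thick (x -46 to -38), 42 mm wide (y), top 34 mm over the underside. Origin: centre of the underside; z up. Lies flat on the bench, tab up and towards the robot. May be absent.
- frame1: Another such frame. May be absent.
- frame2: Another such frame. May be absent.
- lamp_carton: White lamp carton, 60x60x95 mm, bystander left of the light; origin under its centre.
- meter: Multimeter lying flat, 135x68x42 mm, bystander to the right; origin under its centre.
- spanner: Combination spanner lying flat, 155x29x10 mm, bystander on the right near the bench edge; origin under its centre.

How it is judged:
By the outcome, as a careful person would: the job done as asked, in the order asked, and still so for the second after the job is handed in, with the robot touching nothing.
Of frame0, frame1, frame2 only 2 to 3 are there at a start; the rules pass over those that are not, and their reading is None.
At some moment in a run one of frame0, frame1, frame2 may be knocked a few centimetres aside while the robot is not near it.
Once in a run the grip may slacken for a moment while it holds something.
It also fails if it takes over 210 s, if anything falls off the work surface, if the arm or the gripper's body presses on something with over 40 N, if the wrist force passes 120 N, or if a joint passes its speed limit or range.

## Working session

There is one attempt and no reset: what is moved stays moved. The work goes in short steps, Python scripts to look and compute and a tool call to move; the robot and the scene stay as the last step left them, time stands still between calls to the robot, and variables do not carry over. Pictures are saved under pics/ and viewed, at most 14 in all, crops included, and the job is handed in when it is done.

```bash
ls; mkdir -p pics; python3 - <<'E'
from rig import manip
import cv2,numpy as np
s=manip.sense();print(s)
for n in("scene","top"):
    p,d=manip.grab_frame(n);cv2.imwrite(f"pics/{n}0.png",p[:,:,::-1]);np.save(f"pics/{n}0.npy",d);print(n,manip.camera_params(n))
E
```

```text
pics
rig.py
{'time_s': 0.0, 'joints': array([-1.3222016 ,  0.33387895,  0.03988036,  1.46626495, -0.01339102,
        1.34326972, -0.05844716]), 'joint_velocities': array([-0.00168803,  0.00038667,  0.00208129, -0.00119135,  0.00049871,
       -0.00018894, -0.00064411]), 'tau': array([ 1.42747440e-04, -6.58523083e+01,  1.36536609e+00, -4.05583477e+01,
        1.67195377e-02,  1.22677046e-02, -3.79235996e-05]), 'ee_pos': array([0.22142821, 0.61068821, 0.25244507]), 'ee_rot': array([-5.43489741e-01, -3.09406656e+00,  2.43050296e-03]), 'contact_force': array([-0.22700498,  0.1616772 ,  0.508311  ]), 'torque': array([ 0.01843497, -0.01410667, -0.00157326]), 'finger_force': 0.0, 'gripper_width': 0.08560007814871544}
scene {'fx': 441.66936727216796, 'fy': 441.66936727216796, 'cx': 254.5420782961559, 'cy': 184.64147578383725, 'R': array([[ 0.7632696 , -0.64585829, -0.01692889],
       [-0.41091156, -0.46505822, -0.78413809],
       [ 0.49856916,  0.60546504, -0.62035544]]), 't': array([-0.41984918,  0.31089228,  1.08157536])}
top {'fx': 377.5338756155849, 'fy': 377.5338756155849, 'cx': 257.65001510786254, 'cy': 195.02924206747943, 'R': array([[-0.02441084, -0.99934314,  0.02678443],
       [-0.99533383,  0.02179358, -0.09399788],
       [ 0.09335241, -0.02895402, -0.99521203]]), 't': array([0.00922845, 0.54989169, 1.08778901])}
```
View pics/scene0.png

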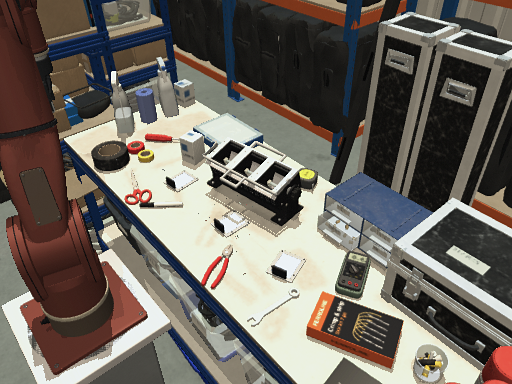

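View pics/top0.png

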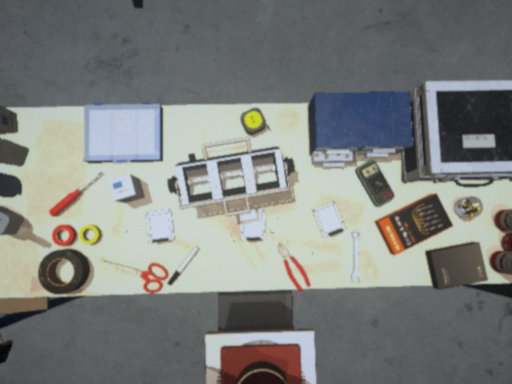

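```bash
cat > h.py <<'E'
from rig import manip
import cv2,numpy as np
from scipy.spatial.transform import Rotation as Ro
def cloud(n,d):
    c=manip.camera_params(n);v,u=np.mgrid[:d.shape[0],:d.shape[1]]
    X=np.stack([(u-c['cx'])/c['fx']*d,(v-c['cy'])/c['fy']*d,d],-1)
    P=(X-c['t'])@c['R'];P[d==0]=np.nan
    return P
def proj(n,X):
    c=manip.camera_params(n);Y=np.atleast_2d(X)@c['R'].T+c['t']
    return Y[:,:2]/Y[:,2:]*[c['fx'],c['fy']]+[c['cx'],c['cy']]
def grab(n,k):
    p,d=manip.grab_frame(n);cv2.imwrite(f"pics/{n}{k}.png",p[:,:,::-1]);np.save(f"pics/{n}{k}.npy",d);return p,d
def load(n,k): return cv2.imread(f"pics/{n}{k}.png")[:,:,::-1],np.load(f"pics/{n}{k}.npy")
E
python3 - <<'E'
from h import *
p,d=load("top",0);P=cloud("top",d)
for (u,v) in [(160,225),(253,225),(329,219),(233,180),(240,160),(230,180),(100,260)]: print(u,v,P[v,u].round(3))
a=cv2.resize(p[130:250,140:350],None,fx=3.8,fy=3.8,interpolation=cv2.INTER_CUBIC)
cv2.imwrite("pics/c0.png",a[:,:,::-1])
p,d=load("scene",0)
a=cv2.resize(p[130:290,160:320],None,fx=3.7,fy=3.7,interpolation=cv2.INTER_CUBIC)
cv2.imwrite("pics/c1.png",a[:,:,::-1])
# per-height
m=(P[...,0]>.3)&(P[...,0]<.85)&(abs(P[...,1])<.4)
b=P[m&(abs(P[...,2])<.006)];print("bench z",np.median(b[:,2]), np.linalg.lstsq(np.c_[b[:,:2],np.ones(len(b))],b[:,2],rcond=None)[0])
E
```

```text
160 225 [ 0.469  0.289 -0.001]
253 225 [0.463 0.012 0.001]
329 219 [ 0.475 -0.217  0.003]
233 180 [0.59  0.067 0.068]
240 160 [0.636 0.045 0.129]
230 180 [0.591 0.075 0.068]
100 260 [0.371 0.462 0.003]
bench z 0.0009520588133535325 [0.00067258 0.00034982 0.00060339]
```

View pics/c0.png

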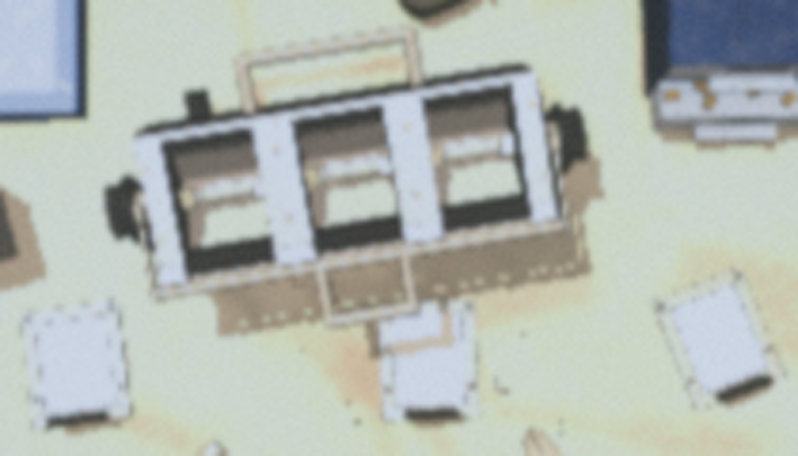

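View pics/c1.png

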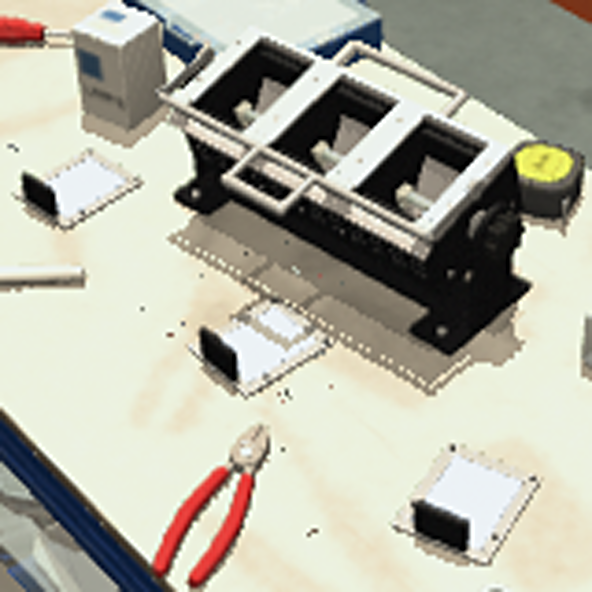

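```bash
cat >> h.py <<'E'
from scipy.optimize import least_squares
def head_pts(q,X,k=None):
    # q: x0,y0,yaw,tilt ; X mm head axes (or keeper axes if k given)
    X=np.atleast_2d(X).astype(float)/1000
    if k is not None: # keeper: -x arm swings up and over to rear
        c,s=np.cos(k),np.sin(k); X=np.c_[X[:,0]*c+X[:,2]*s,X[:,1],-X[:,0]*s+X[:,2]*c]+[0,0,.044]
    c,s=np.cos(q[3]),np.sin(q[3]); X=np.c_[X[:,0]*c-X[:,2]*s,X[:,1],X[:,0]*s+X[:,2]*c]+[0,0,.095]
    c,s=np.cos(q[2]),np.sin(q[2]); return np.c_[X[:,0]*c-X[:,1]*s+q[0],X[:,0]*s+X[:,1]*c+q[1],X[:,2]]
E
python3 - <<'E'
from h import *
T=lambda a:np.array(a)/3.8+[140,130]-.37
S=lambda a:np.array(a)/3.7+[160,130]-.37
H=[[92,60,18],[92,-60,18]]; K=[[-97,30,0],[-97,-30,0]]
p,d=load("top",0);P=cloud("top",d)
# plane of lip tops
pts=[]
for poly in ([(265,120),(290,117),(308,258),(285,262)],[(395,103),(420,98),(438,238),(412,242)],[(143,142),(158,140),(182,278),(166,282)],[(520,75),(533,73),(556,215),(540,220)]):
    m=np.zeros(d.shape,np.uint8);cv2.fillPoly(m,[np.round(T(poly)).astype(int)],1);m=m>0
    pts.append(P[m]);print(len(pts[-1]),np.nanmedian(pts[-1],0).round(4))
W=np.concatenate(pts);W=W[~np.isnan(W[:,0])];W=W[W[:,2]>.09]
def res(z):
    q=z[:4];r=[]
    r.append(proj("top",head_pts(q,H))-T([(244,60),(412,35)]))
    r.append(proj("top",head_pts(q,K,z[4]))-T([(328,318),(412,307)]))
    r.append(proj("scene",head_pts(q,H))-S([(353,47),(463,97)]))
    r.append(proj("scene",head_pts(q,K,z[4]))-S([(229,180),(283,208)]))
    c,s=np.cos(q[2]),np.sin(q[2]);L=(W-[q[0],q[1],.095]);x=L[:,0]*c+L[:,1]*s
    zz=-x*np.sin(q[3])+L[:,2]*np.cos(q[3])
    return np.r_[np.concatenate(r).ravel(),(zz-.039)*1000/2/np.sqrt(len(W)/8)]
f=least_squares(res,[.61,.04,.15,.35,.1],loss='soft_l1')
print(f.x.round(4),f.fun[:16].reshape(-1,2).round(1).tolist(),np.median(f.fun[16:]))
q=f.x;print(head_pts(q[:4],[[92,0,18]]),head_pts(q[:4],[[-97,0,0]],q[4]))
# frames: tab clouds
for n in("top","scene"):
  p,d=load(n,0);P=cloud(n,d)
  for c in [(.44,.29),(.44,.01),(.45,-.22)]:
    m=(abs(P[...,0]-c[0])<.09)&(abs(P[...,1]-c[1])<.08)&(P[...,2]>.012)&(P[...,2]<.05)
    t=P[m];print(n,len(t),np.median(t,0).round(4),t[:,2].max().round(3),t.min(0).round(3),t.max(0).round(3))
E
```

```text
298 [0.5853 0.1115 0.1342]
288 [0.5944 0.0208 0.133 ]
215 [0.5685 0.1991 0.1326]
202 [ 0.6113 -0.0649  0.1327]
[ 0.5998  0.0695  0.1403  0.2305 -0.0387] [[0.0, 0.3], [-0.1, -0.0], [0.4, 0.4], [0.3, -0.3], [0.4, -0.3], [-0.1, -0.1], [-0.8, -0.0], [-0.7, 0.6]] 0.05131346143379237
[[0.68437389 0.08141192 0.13353964]] [[0.49721552 0.05498503 0.11204478]]
top 66 [0.4225 0.2721 0.0316] 0.037 [0.351 0.21  0.012] [0.428 0.304 0.037]
top 65 [0.419  0.0019 0.0325] 0.038 [ 0.375 -0.069  0.012] [0.425 0.034 0.038]
top 49 [ 0.4359 -0.229   0.0329] 0.039 [ 0.42  -0.291  0.012] [ 0.444 -0.21   0.039]
scene 59 [0.4222 0.2731 0.026 ] 0.037 [0.352 0.213 0.012] [0.429 0.302 0.037]
scene 67 [0.419  0.0071 0.0284] 0.037 [ 0.395 -0.064  0.012] [0.427 0.029 0.037]
scene 115 [ 0.4325 -0.2361  0.0268] 0.038 [ 0.414 -0.294  0.012] [ 0.444 -0.214  0.038]
```

```bash
cat >> h.py <<'E'
def go(x,y,z,ang=None):
    "print tool-axis shift of TCP to reach x,y,z, and turn so tool y axis (mod pi) at ang"
    s=manip.sense();R=Ro.from_rotvec(s['ee_rot']).as_matrix();a=np.arctan2(R[1,1],R[0,1])
    d=(np.array([x,y,z])-s['ee_pos'])
    t=0
    if ang is not None: t=(a-ang+np.pi/2)%np.pi-np.pi/2
    print('t',s['time_s'],'pos',s['ee_pos'].round(4),'yang',a.round(4),'turn',round(float(t),4),'tilt',R[:,2].round(3),'W',s['gripper_width'].round(4),'j7',s['joints'][6].round(2))
    c,sn=np.cos(a-t),np.sin(a-t)  # after the turn: tool y=(c,sn), tool x=(-sn.. )
    print('after turn d:',np.round([d@[-sn*-1*-1,c,0] if False else d[0]*sn*1-d[1]*c, d[0]*c+d[1]*sn,-d[2]],4),'now d:',(R.T@d).round(4))
E
```

Request:
pendant(moves=[[0, 0, 0, 0.12, 0.03], [0, 0, 0, 0.12, 0.03], [0, 0, 0, 0.12, 0.03], [0, 0, 0, 0.12, 0.03], [0, 0, 0, 0.12, 0.03], [0, 0, 0, 0.12, 0.03], [0, 0, 0, 0.12, 0.03], [0, 0, 0, 0.12, 0.03], [0, 0, 0, 0.12, 0.03]], grip_n=25)

```text
time_s: 0.85
ee_pos: [0.2214, 0.6109, 0.2528]
ee_rot: [2.064, 2.368, -0.001]
contact_force: [0.7, -0.1, -0.2]
gripper_width: 0.03
finger_force: 0.0Traceback (most recent call last):
```

```bash
python3 -c "
from h import *
go(.684,.081,.22,.14)"
```

```text
  File "<string>", line 3, in <module>
    go(.684,.081,.22,.14)
    ~~^^^^^^^^^^^^^^^^^^^
  File "h.py", line 29, in go
    print('t',s['time_s'],'pos',s['ee_pos'].round(4),'yang',a.round(4),'turn',round(float(t),4),'tilt',R[:,2].round(3),'W',s['gripper_width'].round(4),'j7',s['joints'][6].round(2))
                                                                                                                           ^^^^^^^^^^^^^^^^^^^^^^^^
AttributeError: 'float' object has no attribute 'round'
```

```bash
sed -i "s/d@\[-sn.*else d\[0\]\*sn\*1-d\[1\]\*c,/-d[0]*sn+d[1]*c,/; s/s\['gripper_width'\].round(4)/round(s['gripper_width'],4)/" h.py
python3 -c "
from h import *
go(.684,.081,.22,.14)"
```

```text
t 0.85 pos [0.2214 0.6109 0.2528] yang 0.1371 turn -0.0029 tilt [-0.    -0.001 -1.   ] W 0.03 j7 -1.11
after turn d: [-0.5892  0.3841  0.0328] now d: [-0.5881  0.3859  0.0331]
```

Request:
pendant(moves=[[-0.0327, 0.0214, 0, 0, 0.03], [-0.0327, 0.0214, 0, 0, 0.03], [-0.0327, 0.0214, 0, 0, 0.03], [-0.0327, 0.0214, 0, 0, 0.03], [-0.0327, 0.0214, 0, 0, 0.03], [-0.0327, 0.0214, 0, 0, 0.03], [-0.0327, 0.0214, 0, 0, 0.03], [-0.0327, 0.0214, 0, 0, 0.03], [-0.0327, 0.0214, 0, 0, 0.03]])

```text
time_s: 1.6
ee_pos: [0.4549, 0.3454, 0.2532]
ee_rot: [-2.057, -2.374, 0.0]
contact_force: [0.9, -0.0, 0.2]
gripper_width: 0.03
finger_force: 0.0
```

Request:
pendant(moves=[[-0.0327, 0.0214, 0, 0, 0.03], [-0.0327, 0.0214, 0, 0, 0.03], [-0.0327, 0.0214, 0, 0, 0.03], [-0.0327, 0.0214, 0, 0, 0.03], [-0.0327, 0.0214, 0, 0, 0.03], [-0.0327, 0.0214, 0, 0, 0.03], [-0.0327, 0.0214, 0, 0, 0.03], [-0.0327, 0.0214, 0, 0, 0.03], [-0.0327, 0.0214, 0, 0, 0.03]])

```text
time_s: 2.35
ee_pos: [0.6875, 0.0819, 0.2529]
ee_rot: [-2.056, -2.375, 0.001]
contact_force: [0.7, 1.0, -0.3]
gripper_width: 0.03
finger_force: 0.0
```

```bash
python3 -c "
from h import *
go(.684,.081,.1365,.14)"
```

```text
t 2.35 pos [0.6875 0.0819 0.2529] yang 0.1435 turn 0.0035 tilt [-0.001 -0.    -1.   ] W 0.03 j7 0.13
after turn d: [-0.0004 -0.0036  0.1164] now d: [-0.0004 -0.0035  0.1164]
```

Request:
pendant(moves=[[0, -0.0036, 0.029, 0, 0.03], [0, 0, 0.029, 0, 0.03], [0, 0, 0.029, 0, 0.03], [0, 0, 0.029, 0, 0.03], [0, 0, 0, 0, 0.03]])

```text
time_s: 2.77
ee_pos: [0.6797, 0.0827, 0.1306]
ee_rot: [-2.053, -2.37, 0.012]
contact_force: [-0.9, 0.7, -2.6]
gripper_width: 0.03
finger_force: 0.0
```

Request:
pendant(moves=[[0, 0, 0, 0, 0.0], [0, 0, 0, 0, 0], [0, 0, 0, 0, 0], [0, 0, 0, 0, 0]], grip_n=30)

```text
time_s: 3.1
ee_pos: [0.6837, 0.0828, 0.1387]
ee_rot: [2.056, 2.374, 0.002]
contact_force: [-0.0, -1.4, -3.4]
gripper_width: 0.009
finger_force: 29.8
```

Request:
pendant(moves=[[0, 0.002, 0.005, 0, 0], [0, 0.002, 0.005, 0, 0], [0, 0.0015, 0.005, 0, 0], [0, 0.001, 0.005, 0, 0], [0, 0, 0.003, 0, 0], [0, 0, 0, 0, 0], [0, 0, 0, 0, 0]])

```text
time_s: 3.68
ee_pos: [0.691, 0.0839, 0.1168]
ee_rot: [2.055, 2.373, 0.005]
contact_force: [-0.6, 0.2, 6.0]
gripper_width: 0.0084
finger_force: 31.2
```

```bash
python3 -c "
from h import *
go(*head_pts([.5998,.0695,.1403,0],[92,0,18])[0],.14)"
```

```text
t 3.6833 pos [0.691  0.0839 0.1168] yang 0.1431 turn 0.0031 tilt [ 0.004  0.001 -1.   ] W 0.0084 j7 0.17
after turn d: [-0.0015 -0.0003  0.0038] now d: [-0.0015 -0.0003  0.0038]
```

Request:
pendant(moves=[[0, 0, 0.003, 0, 0], [0, 0, 0.003, 0, 0], [0, 0, 0, 0, 0]])

```text
time_s: 3.93
ee_pos: [0.6916, 0.084, 0.1134]
ee_rot: [2.055, 2.372, 0.008]
contact_force: [-7.6, 0.6, 24.3]
gripper_width: 0.0088
finger_force: 33.3
```

Request:
pendant(moves=[[0, 0, 0.003, 0, 0], [0, 0, 0.003, 0, 0], [0, 0, 0, 0, 0]])

```text
time_s: 4.18
ee_pos: [0.6917, 0.0837, 0.1094]
ee_rot: [2.056, 2.372, 0.009]
contact_force: [-16.3, -1.1, 39.7]
gripper_width: 0.0088
finger_force: 37.1
```

Request:
pendant(moves=[[0, 0, -0.004, 0, 0], [0, 0, -0.003, 0, 0.03], [0, 0, 0, 0, 0.03], [0, 0, 0, 0, 0.03], [0, 0, -0.03, 0, 0.03], [0, 0, -0.04, 0, 0.03], [0, -0.035, -0.02, 0, 0.03], [0, -0.04, 0, 0, 0.03], [0, -0.04, 0, 0, 0.03], [0, -0.04, 0, 0, 0.03]], grip_n=25)

```text
time_s: 5.02
ee_pos: [0.5344, 0.0614, 0.199]
ee_rot: [-2.057, -2.375, 0.0]
contact_force: [-1.1, 0.5, 1.3]
gripper_width: 0.0299
finger_force: 0.0
```

```bash
cat > look.py <<'E'
from h import *
import sys
k=sys.argv[1];p,d=grab("top",k);P=cloud("top",d);grab("scene",k)
q=[.5998,.0695,.1403,0]
# lip tops: strip centres at y +-46, +-133 fit plane in stand axes
c,s=np.cos(q[2]),np.sin(q[2]);L=P-[q[0],q[1],.095];X=L[...,0]*c+L[...,1]*s;Y=-L[...,0]*s+L[...,1]*c
m=(abs(X)<.045)&((abs(abs(Y)-.046)<.009))&(abs(L[...,2]-.039)<.02)
A=np.c_[X[m],np.ones(m.sum())];r=np.linalg.lstsq(A,L[...,2][m],rcond=None)[0];print('tilt',np.arctan(r[0]).round(4),'z',r[1].round(4),m.sum())
for c in [(.42,.272),(.419,.005),(.435,-.232)]:
    m=(abs(P[...,0]-c[0])<.05)&(abs(P[...,1]-c[1])<.05)&(P[...,2]>.025)&(P[...,2]<.045)
    t=P[m];print(len(t),np.median(t,0).round(4) if len(t) else '')
E
python3 look.py 1
python3 -c "
from h import *
go(*head_pts([.5998,.0695,.1403,0],[-97,0,0],0)[0],.14)"
```

```text
tilt 0.0 z 0.0 0
41 [0.425  0.2834 0.0339]
0 
41 [ 0.4357 -0.2294  0.0338]
t 5.1167 pos [0.5298 0.0602 0.1981] yang 0.142 turn 0.002 tilt [-0.006  0.002 -1.   ] W 0.0303 j7 0.03
after turn d: [-0.0006 -0.0264  0.0591] now d: [-0.0007 -0.0261  0.0592]
```

```bash
python3 - <<'E'
from h import *
p,d=load("scene",1);P=cloud("scene",d);q=[.5998,.0695,.1403,0]
c,s=np.cos(q[2]),np.sin(q[2]);L=P-[q[0],q[1],.095];X=L[...,0]*c+L[...,1]*s;Y=-L[...,0]*s+L[...,1]*c
m=(abs(X)<.047)&((abs(abs(Y)-.046)<.009)|(abs(abs(Y)-.131)<.007))&(abs(L[...,2]-.039)<.02)
for _ in range(3):
    A=np.c_[X[m],np.ones(m.sum())];r=np.linalg.lstsq(A,L[...,2][m],rcond=None)[0];e=abs(X*r[0]+r[1]-L[...,2]);print('tilt',np.arctan(r[0]).round(4),'z',r[1].round(4),m.sum());m&=e<.004
a=cv2.resize(p[110:270,160:320],None,fx=3.7,fy=3.7,interpolation=cv2.INTER_CUBIC)[:,:,::-1].copy()
for X,k in (([[92,60,18],[92,-60,18]],None),([[-97,30,0],[-97,-30,0]],0)):
    for u in proj("scene",head_pts(q,X,k)): cv2.circle(a,tuple(int(v) for v in (u-[160,110])*3.7),3,(0,0,255),-1)
cv2.imwrite("pics/c2.png",a)
E
```

```text
tilt 0.0105 z 0.037 286
tilt 0.0009 z 0.0382 241
tilt 0.0009 z 0.0382 240
```

View pics/c2.png

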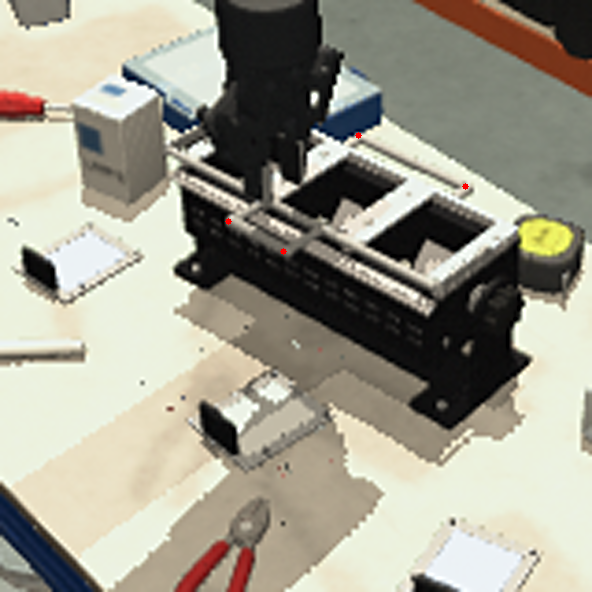

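Request:
pendant(moves=[[-0.0006, -0.0264, 0, 0, 0.028], [0, 0, 0.018, 0, 0.028], [0, 0, 0.019, 0, 0.028], [0, 0, 0.019, 0, 0.028], [0, 0, 0, 0, 0.028]])

```text
time_s: 5.53
ee_pos: [0.5081, 0.0572, 0.1404]
ee_rot: [-2.055, -2.373, 0.007]
contact_force: [-1.2, 0.7, -0.8]
gripper_width: 0.028
finger_force: 0.0
```

Request:
pendant(moves=[[0, 0, 0, 0, 0], [0, 0, 0, 0, 0], [0, 0, 0, 0, 0], [0, 0, 0, 0, 0]], grip_n=30)

```text
time_s: 5.87
ee_pos: [0.5049, 0.0565, 0.1418]
ee_rot: [-2.052, -2.368, 0.015]
contact_force: [-20.7, -2.0, -1.6]
gripper_width: 0.009
finger_force: 29.5
```

```bash
python3 - <<'E'
from h import *
ks=np.array([0,.25,.5,.75,1,1.25,1.5,1.75,2,2.25,2.5])
p=np.c_[-97*np.cos(ks),97*np.sin(ks)];print(np.diff(p,axis=0).round(1).tolist())
E
```

```text
[[3.0, 24.0], [8.9, 22.5], [14.2, 19.6], [18.6, 15.5], [21.8, 10.4], [23.7, 4.7], [24.2, -1.3], [23.1, -7.2], [20.6, -12.7], [16.8, -17.4]]
```

Request:
pendant(moves=[[0, 0.001, -0.012, 0, 0], [0, 0.002, -0.012, 0, 0], [0, 0.004, -0.0115, 0, 0], [0, 0.005, -0.011, 0, 0], [0, 0.0065, -0.010, 0, 0], [0, 0.0077, -0.0096, 0, 0], [0, 0.009, -0.008, 0, 0], [0, 0.0096, -0.0075, 0, 0]])

```text
time_s: 6.53
ee_pos: [0.5533, 0.0636, 0.2271]
ee_rot: [-2.055, -2.372, 0.002]
contact_force: [-5.2, -0.7, 2.2]
gripper_width: 0.0094
finger_force: 29.2
```

Request:
pendant(moves=[[0, 0.0106, -0.0056, 0, 0], [0, 0.0112, -0.0048, 0, 0], [0, 0.0117, -0.0028, 0, 0], [0, 0.012, -0.0019, 0, 0], [0, 0.0121, 0, 0, 0], [0, 0.0121, 0.0013, 0, 0], [0, 0.0118, 0.003, 0, 0], [0, 0.0113, 0.0042, 0, 0]])

```text
time_s: 7.2
ee_pos: [0.6463, 0.0775, 0.2324]
ee_rot: [-2.055, -2.374, 0.001]
contact_force: [-6.6, -0.2, -5.0]
gripper_width: 0.0089
finger_force: 29.2
```

Request:
pendant(moves=[[0, 0.0106, 0.0058, 0, 0], [0, 0.010, 0.0069, 0, 0], [0, 0.009, 0.008, 0, 0], [0, 0.0078, 0.0094, 0, 0], [0, 0.003, 0.005, 0, 0], [0, 0, 0, 0, 0]])

```text
time_s: 7.7
ee_pos: [0.6785, 0.0812, 0.1978]
ee_rot: [-2.049, -2.362, 0.021]
contact_force: [-51.7, -4.8, 30.8]
gripper_width: 0.0083
finger_force: 40.2
```

```bash
python3 -c "
from h import *
go(*(head_pts([.5998,.0695,.1403,0],[-97,0,0],2.5)[0]+[0,0,.003]),.14)"
```

```text
t 7.7 pos [0.6785 0.0812 0.1978] yang 0.1418 turn 0.0018 tilt [-0.02 -0.   -1.  ] W 0.0083 j7 0.15
after turn d: [-0.0006 -0.0018 -0.0022] now d: [-0.0006 -0.0019 -0.0022]
```

Request:
pendant(moves=[[0, -0.004, -0.002, 0, 0], [0, 0, 0, 0, 0.03], [0, 0, 0, 0, 0.03], [0, 0, -0.03, 0, 0.03], [0, 0, -0.04, 0, 0.03], [0, 0, -0.01, 0, 0.03], [0.02, -0.03, 0, 0, 0.03], [0.03, -0.025, 0, 0, 0.03], [0.035, -0.02, 0, 0, 0.03]], grip_n=30)

```text
time_s: 8.45
ee_pos: [0.5959, 0.1539, 0.28]
ee_rot: [2.061, 2.368, 0.003]
contact_force: [1.2, 1.6, 0.6]
gripper_width: 0.0301
finger_force: 0.0
```

Request:
pendant(moves=[[0.035, -0.021, 0, 0, 0.03], [0.035, -0.021, 0, 0, 0.03], [0.035, -0.021, 0, 0, 0.03], [0.035, -0.021, 0, 0, 0.03], [0.035, -0.021, 0, 0, 0.03], [0.035, -0.021, 0, 0, 0.03], [0.035, -0.021, 0, 0, 0.03], [0.035, -0.021, 0, 0, 0.03]])

```text
time_s: 9.12
ee_pos: [0.3889, 0.4106, 0.28]
ee_rot: [-2.057, -2.374, -0.004]
contact_force: [0.3, 0.8, -0.5]
gripper_width: 0.03
finger_force: 0.0
```

```bash
cat > look.py <<'E'
from h import *
import sys
k=sys.argv[1]
q=[.5998,.0695,.1403,0];c,s=np.cos(q[2]),np.sin(q[2])
for n in("top","scene"):
    p,d=grab(n,k);P=cloud(n,d);L=P-[q[0],q[1],.095];X=L[...,0]*c+L[...,1]*s;Y=-L[...,0]*s+L[...,1]*c
    m=(abs(X)<.047)&((abs(abs(Y)-.046)<.009)|(abs(abs(Y)-.131)<.007))&(abs(L[...,2]-.039)<.015)
    for _ in range(3):
        A=np.c_[X[m],np.ones(m.sum())];r=np.linalg.lstsq(A,L[...,2][m],rcond=None)[0] if m.sum()>9 else (0,0);m&=abs(X*r[0]+r[1]-L[...,2])<.004
    print(n,'tilt',round(float(np.arctan(r[0])),4),'z',round(float(r[1]),4),m.sum())
    # tabs: black blobs above bench in front of the stand
    g=p.max(2)<90
    m=g&(P[...,0]>.33)&(X<-.08)&(abs(P[...,1])<.42)&(P[...,2]>.022)&(P[...,2]<.045)
    _,lab,st,ce=cv2.connectedComponentsWithStats(m.astype(np.uint8),connectivity=8)
    for i in range(1,len(st)):
        if st[i,4]<15: continue
        t=P[lab==i];v=np.linalg.svd(t[:,:2]-t[:,:2].mean(0))[2][0];v=v*np.sign(v[1])
        e=(t[:,:2]-t[:,:2].mean(0))@v
        print(' tab',st[i,4],np.median(t,0).round(4),'bbox-mid',((t.min(0)+t.max(0))/2).round(4),'yaw',np.arctan2(-v[0],v[1]).round(3),'len',np.ptp(e).round(3),'uv',ce[i].round(1))
E
python3 look.py 2
```

```text
top tilt -0.0033 z 0.04 778
 tab 331 [ 0.5544 -0.3628  0.0334] bbox-mid [ 0.5502 -0.3644  0.0342] yaw -0.748 len 0.079 uv [379.3 191.2]
 tab 117 [ 0.4551 -0.4079  0.0365] bbox-mid [ 0.4488 -0.4047  0.0363] yaw -1.386 len 0.081 uv [396.4 224.1]
 tab 20 [ 0.436  -0.2276  0.0333] bbox-mid [ 0.4359 -0.2275  0.0348] yaw 0.347 len 0.034 uv [335.3 231.9]
 tab 16 [0.4256 0.2769 0.033 ] bbox-mid [0.4255 0.28   0.0334] yaw 0.065 len 0.031 uv [160.9 239.8]
scene tilt 0.0079 z 0.0381 293
 tab 30 [0.4225 0.2755 0.0302] bbox-mid [0.423  0.2799 0.0292] yaw 0.133 len 0.039 uv [169.8 180.2]
 tab 44 [0.4185 0.0056 0.0315] bbox-mid [0.4203 0.0069 0.0289] yaw 0.017 len 0.039 uv [218.5 223.5]
 tab 420 [ 0.5506 -0.3743  0.0324] bbox-mid [ 0.5478 -0.3717  0.0321] yaw -0.774 len 0.079 uv [350.7 278. ]
 tab 68 [ 0.4331 -0.2372  0.0298] bbox-mid [ 0.4347 -0.2353  0.0292] yaw 0.363 len 0.04 uv [278.9 270. ]
 tab 167 [ 0.4525 -0.4093  0.0363] bbox-mid [ 0.4482 -0.4049  0.0366] yaw -1.383 len 0.079 uv [334.9 306.6]
```

```bash
python3 - <<'E'
from h import *
p,d=load("top",2)
cv2.imwrite("pics/c3.png",cv2.resize(p[130:250,140:350],None,fx=3.8,fy=3.8,interpolation=cv2.INTER_CUBIC)[:,:,::-1])
E
```

```text
(no output)
```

View pics/c3.png

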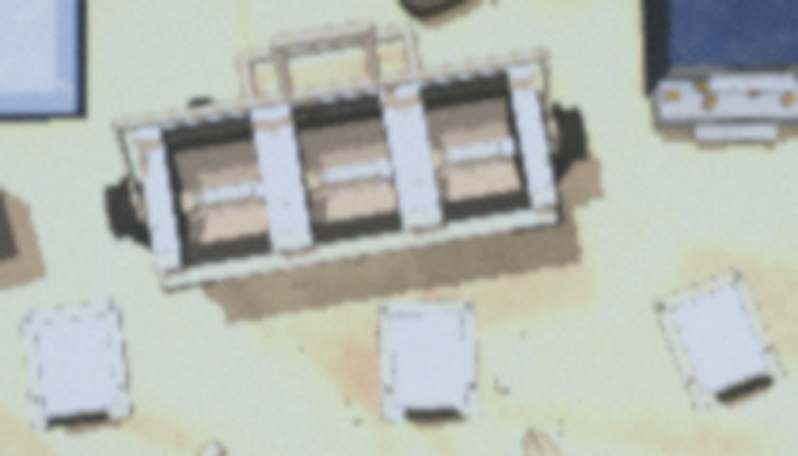

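```bash
cat >> h.py <<'E'
def px2w(n,uv,z):
    c=manip.camera_params(n);r=np.c_[(np.atleast_2d(uv)-[c['cx'],c['cy']])/[c['fx'],c['fy']],np.ones(len(np.atleast_2d(uv)))]@c['R']
    o=-c['R'].T@c['t'];return o+r*((z-o[2])/r[:,2:])
E
python3 - <<'E'
from h import *
T=lambda a:np.array(a)/3.8+[140,130]-.37
print(px2w("top",T([(79,418),(432,413),(745,388)]),.034).round(4))
for cs,yaw in (([(27,315),(113,303),(130,410),(38,428)],.14),([(380,308),(474,303),(478,415),(384,418)],.03),([(660,305),(737,272),(782,375),(700,407)],.365)):
    w=px2w("top",T(cs),.004);m=w.mean(0);print(m.round(4),(m[:2]-.042*np.array([np.cos(yaw),np.sin(yaw)])).round(4),[np.linalg.norm(w[i]-w[(i+1)%4]).round(3) for i in range(4)])
go(.424,.28,.15,.14)
E
```

```text
[[ 0.4265  0.2795  0.034 ]
 [ 0.4236  0.0124  0.034 ]
 [ 0.4367 -0.2283  0.034 ]]
[0.468  0.2879 0.004 ] [0.4265 0.282 ] [np.float64(0.067), np.float64(0.085), np.float64(0.072), np.float64(0.088)]
[0.4638 0.0133 0.004 ] [0.4218 0.012 ] [np.float64(0.074), np.float64(0.088), np.float64(0.074), np.float64(0.086)]
[ 0.475  -0.2169  0.004 ] [ 0.4358 -0.2319] [np.float64(0.067), np.float64(0.088), np.float64(0.07), np.float64(0.086)]
t 9.2167 pos [0.3843 0.4156 0.2793] yang 0.1537 turn 0.0137 tilt [-0.001  0.003 -1.   ] W 0.0299 j7 -0.7
after turn d: [-0.1398  0.0204  0.1293] now d: [-0.1405  0.0185  0.1288]
```

Request:
pendant(moves=[[0, 0, 0, 0.0137, 0.03], [-0.035, 0.0056, 0, 0, 0.03], [-0.035, 0.0056, 0, 0, 0.03], [-0.035, 0.0056, 0.01, 0, 0.03], [-0.034, 0.0056, 0.035, 0, 0.03], [0, 0, 0.035, 0, 0.03], [0, 0, 0.035, 0, 0.03], [0, 0, 0.035, 0, 0.03], [0, 0, 0.03, 0, 0.03], [0, 0, 0, 0, 0.03]])

```text
time_s: 10.05
ee_pos: [0.427, 0.2755, 0.0994]
ee_rot: [2.077, 2.357, -0.011]
contact_force: [-1.2, -1.2, -0.8]
gripper_width: 0.0301
finger_force: 0.0
```

```bash
python3 -c "
from h import *
go(.426,.281,.034,.14)"
```

```text
t 10.05 pos [0.427  0.2755 0.0994] yang 0.1262 turn -0.0138 tilt [-0.005 -0.006 -1.   ] W 0.0301 j7 -0.44
after turn d: [ 0.0056 -0.0003  0.0654] now d: [0.0059 0.     0.0653]
```

Request:
pendant(moves=[[0.0056, 0, 0, -0.0138, 0.03], [0, 0, 0.022, 0, 0.03], [0, 0, 0.022, 0, 0.03], [0, 0, 0.021, 0, 0.03], [0, 0, 0, 0, 0.03], [0, 0, 0, 0, 0.03]])

```text
time_s: 10.55
ee_pos: [0.4288, 0.285, 0.0405]
ee_rot: [2.057, 2.374, 0.002]
contact_force: [0.1, 0.8, -0.0]
gripper_width: 0.0305
finger_force: 0.0
```

```bash
python3 -c "
from h import *
go(.426,.281,.034,.14)"
```

```text
t 10.55 pos [0.4288 0.285  0.0405] yang 0.1429 turn 0.0029 tilt [ 0.001  0.001 -1.   ] W 0.0305 j7 -0.39
after turn d: [-0.0035 -0.0033  0.0065] now d: [-0.0035 -0.0034  0.0065]
```

Request:
pendant(moves=[[-0.0035, -0.0033, 0.0065, 0, 0.03], [0, 0, 0, 0, 0.03], [0, 0, 0, 0, 0.03], [0, 0, 0, 0, 0], [0, 0, 0, 0, 0], [0, 0, 0, 0, 0], [0, 0, 0, 0, 0], [0, 0, 0, 0, 0]], grip_n=50)

```text
time_s: 11.22
ee_pos: [0.4254, 0.2808, 0.0331]
ee_rot: [2.057, 2.375, 0.002]
contact_force: [-0.9, -0.8, 6.5]
gripper_width: 0.0069
finger_force: 50.1
```

```bash
python3 -c "
from h import *
go(.426,.281,.034,.14)"
```

```text
t 11.2167 pos [0.4254 0.2808 0.0331] yang 0.1431 turn 0.0031 tilt [ 0.001  0.001 -1.   ] W 0.0069 j7 -0.39
after turn d: [ 0.0001  0.0006 -0.0009] now d: [ 0.0001  0.0006 -0.0009]
```

Request:
pendant(moves=[[0, 0, -0.02, 0, 0], [0, 0, -0.035, 0, 0], [0, 0, -0.035, 0, 0], [0, 0, -0.035, 0, 0], [0, 0, -0.01, 0, 0], [0, 0, 0, 0, 0], [0, 0, 0, 0, 0]])

```text
time_s: 11.8
ee_pos: [0.4247, 0.2805, 0.167]
ee_rot: [-2.056, -2.375, -0.001]
contact_force: [0.4, 0.9, -1.6]
gripper_width: 0.0071
finger_force: 49.0
```

```bash
python3 -c "
from h import *
x,y,_=head_pts([.5998,.0695,.1403,0],[-160,92,0])[0]
go(x,y,.163,.1403)"
```

```text
t 11.8 pos [0.4247 0.2805 0.167 ] yang 0.1434 turn 0.0031 tilt [ 0.     0.001 -1.   ] W 0.0071 j7 -0.48
after turn d: [-0.1414 -0.0162  0.004 ] now d: [-0.1414 -0.0166  0.0039]
```

Request:
pendant(moves=[[-0.028, -0.0033, 0, 0, 0], [-0.028, -0.0033, 0, 0.003, 0], [-0.028, -0.0033, 0, 0, 0], [-0.028, -0.0033, 0, 0, 0], [-0.029, -0.003, 0.004, 0, 0], [0, 0, 0, 0, 0], [0, 0, 0, 0, 0]])

```text
time_s: 12.38
ee_pos: [0.4277, 0.1368, 0.1614]
ee_rot: [-2.063, -2.368, 0.005]
contact_force: [0.4, 0.8, -1.4]
gripper_width: 0.0069
finger_force: 49.0
```

```bash
python3 - <<'E'
from h import *
q=[.5998,.0695,.1403,0]
x,y,_=head_pts(q,[-160,92,0])[0]
go(x,y,.163,.1403)
a=[]
for n,o in (("top",(150,150)),("scene",(170,100))):
    p,d=grab(n,3);p=p[o[1]:o[1]+100,o[0]:o[0]+100];p=cv2.resize(p,None,fx=4,fy=4,interpolation=cv2.INTER_CUBIC)[:,:,::-1].copy()
    a.append(p)
    P=cloud(n,d);L=P-[q[0],q[1],0];c,s=np.cos(q[2]),np.sin(q[2]);X=L[...,0]*c+L[...,1]*s;Y=-L[...,0]*s+L[...,1]*c
    m=(X>-.155)&(X<-.075)&(abs(Y-.092)<.045)&(abs(P[...,2]-.13)<.012)
    if m.sum():
        A=np.c_[X[m]+.115,Y[m]-.092,np.ones(m.sum())];print(n,m.sum(),np.linalg.lstsq(A,P[...,2][m],rcond=None)[0].round(4),np.percentile(Y[m],[1,5,95,99]).round(4),np.percentile(X[m],[1,99]).round(4),np.median(P[...,2][m]))
cv2.imwrite("pics/c4.png",np.hstack(a))
E
```

```text
t 12.3833 pos [0.4277 0.1368 0.1614] yang 0.1372 turn -0.0031 tilt [-0.003 -0.002 -1.   ] W 0.0069 j7 -0.28
after turn d: [ 0.0013  0.001  -0.0016] now d: [ 0.0013  0.001  -0.0016]
top 307 [-0.0033 -0.0291  0.1318] [0.0563 0.0573 0.0913 0.0976] [-0.1529 -0.0753] 0.13233343343360265
scene 321 [ 0.0052 -0.0047  0.131 ] [0.0536 0.0555 0.1225 0.1284] [-0.1536 -0.0763] 0.13122317612212325
```

View pics/c4.png

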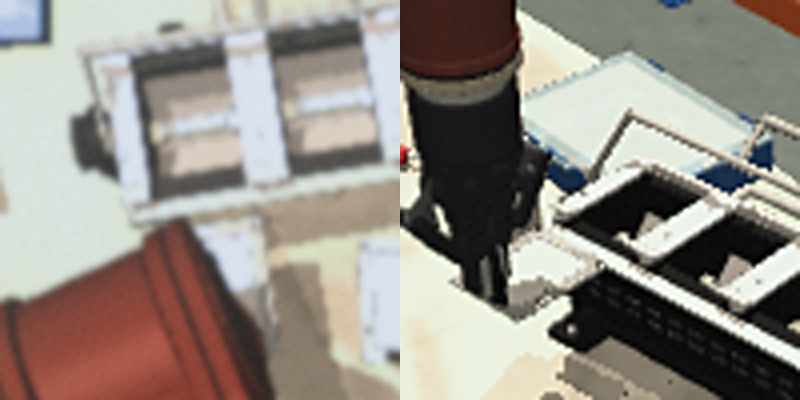

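Request:
pendant(moves=[[0.0013, 0, 0.003, -0.003, 0], [0, 0.01, 0, 0, 0], [0, 0.01, 0, 0, 0], [0, 0.01, 0, 0, 0], [0, 0.006, 0, 0, 0], [0, 0.006, 0, 0, 0], [0, 0, 0, 0, 0]])

```text
time_s: 13.07
ee_pos: [0.4611, 0.1408, 0.1559]
ee_rot: [-2.05, -2.366, 0.039]
contact_force: [-11.5, -2.9, 8.6]
gripper_width: 0.0068
finger_force: 53.9
```

```bash
python3 -c "
from h import *
x,y,_=head_pts([.5998,.0695,.1403,0],[-41,92,0])[0]
go(x,y,.158,.1403)"
```

```text
t 13.0667 pos [0.4611 0.1408 0.1559] yang 0.1428 turn 0.0025 tilt [-0.025 -0.011 -1.   ] W 0.0068 j7 -0.19
after turn d: [ 0.002   0.0863 -0.0021] now d: [ 0.0017  0.0862 -0.0044]
```

Request:
pendant(moves=[[0.0015, 0, -0.003, 0.002, 0], [0, 0, 0, 0, 0], [0, 0.006, 0, 0, 0], [0, 0.006, 0, 0, 0], [0, 0, 0, 0, 0]])

```text
time_s: 13.48
ee_pos: [0.4815, 0.1463, 0.1614]
ee_rot: [-2.062, -2.37, 0.011]
contact_force: [-1.2, -9.2, -7.0]
gripper_width: 0.007
finger_force: 50.2
```

```bash
python3 -c "
from h import *
x,y,_=head_pts([.5998,.0695,.1403,0],[-41,92,0])[0]
go(x,y,.158,.1403)"
```

```text
t 13.4833 pos [0.4815 0.1463 0.1614] yang 0.1386 turn -0.0017 tilt [-0.005 -0.005 -1.   ] W 0.007 j7 -0.18
after turn d: [-0.0006  0.0654  0.0034] now d: [-0.0004  0.0654  0.003 ]
```

Request:
pendant(moves=[[-0.001, 0.003, 0.002, 0, 0], [0, 0.008, 0, 0, 0], [0, 0.008, 0, 0, 0], [0, 0.008, 0, 0, 0], [0, 0.008, 0, 0, 0], [0, 0, 0, 0, 0]])

```text
time_s: 13.98
ee_pos: [0.518, 0.1505, 0.16]
ee_rot: [2.06, 2.369, -0.007]
contact_force: [0.7, -6.9, -4.5]
gripper_width: 0.0069
finger_force: 49.5
```

```bash
python3 -c "
from h import *
x,y,_=head_pts([.5998,.0695,.1403,0],[-41,92,0])[0]
go(x,y,.158,.1403)"
```

```text
t 13.9833 pos [0.518  0.1505 0.16  ] yang 0.1393 turn -0.001 tilt [-0.002 -0.005 -1.   ] W 0.0069 j7 -0.12
after turn d: [0.0004 0.0287 0.002 ] now d: [0.0004 0.0287 0.0019]
```

Sliding freely. On to the stop.

Request:
pendant(moves=[[-0.0005, 0.008, 0.001, 0, 0], [0, 0.008, 0, 0, 0], [0, 0.006, 0, 0, 0], [0, 0.005, 0, 0, 0], [0, 0, 0, 0, 0]])

```text
time_s: 14.4
ee_pos: [0.5445, 0.154, 0.159]
ee_rot: [2.059, 2.37, -0.007]
contact_force: [-0.9, -7.2, -3.8]
gripper_width: 0.0067
finger_force: 49.7
```

Request:
pendant(moves=[[0, 0.003, 0, 0, 0], [0, 0.002, 0, 0, 0], [0, 0, 0, 0, 0]])

```text
time_s: 14.65
ee_pos: [0.5468, 0.1543, 0.1586]
ee_rot: [-2.059, -2.37, 0.013]
contact_force: [-12.5, -9.5, 4.1]
gripper_width: 0.0071
finger_force: 50.8
```

```bash
python3 -c "
from h import *
x,y,_=head_pts([.5998,.0695,.1403,0],[-41,92,0])[0]
go(x,y,.158,.1403)"
```

```text
t 14.65 pos [0.5468 0.1543 0.1586] yang 0.1402 turn -0.0001 tilt [-0.007 -0.005 -1.   ] W 0.0071 j7 -0.07
after turn d: [ 0.0007 -0.0004  0.0006] now d: [ 0.0007 -0.0004  0.0006]
```

Request:
pendant(moves=[[0, 0.002, 0, 0, 0], [0, 0.002, 0, 0, 0], [0, 0, 0, 0, 0], [0, -0.002, 0, 0, 0.03], [0, 0, 0, 0, 0.03], [0, 0, 0, 0, 0.03], [0, 0, -0.035, 0, 0.03], [0, 0, -0.035, 0, 0.03], [0, 0, -0.035, 0, 0.03]], grip_n=50)

```text
time_s: 15.4
ee_pos: [0.5509, 0.1575, 0.2666]
ee_rot: [2.058, 2.372, -0.0]
contact_force: [0.8, 1.1, -0.4]
gripper_width: 0.0302
finger_force: 0.0
```

Request:
pendant(moves=[[0.025, -0.025, 0, 0, 0.03], [0.03, -0.025, 0, 0, 0.03], [0.03, -0.025, 0, 0, 0.03], [0.03, -0.025, 0, 0, 0.03], [0.03, 0, 0, 0, 0.03], [0.03, 0, 0, 0, 0.03], [0.03, 0, 0, 0, 0.03]])

```text
time_s: 15.98
ee_pos: [0.4223, 0.3486, 0.266]
ee_rot: [-2.058, -2.373, -0.004]
contact_force: [1.1, -0.5, -0.4]
gripper_width: 0.03
finger_force: 0.0
```

```bash
python3 look.py 4
python3 - <<'E'
from h import *
p,d=load("top",4)
cv2.imwrite("pics/c5.png",cv2.resize(p[130:250,140:350],None,fx=3.8,fy=3.8,interpolation=cv2.INTER_CUBIC)[:,:,::-1])
E
```

```text
top tilt 0.0007 z 0.04 793
 tab 319 [ 0.5555 -0.3628  0.0332] bbox-mid [ 0.5498 -0.3647  0.0346] yaw -0.765 len 0.079 uv [379.2 191.1]
 tab 118 [ 0.4579 -0.4078  0.0369] bbox-mid [ 0.4489 -0.4046  0.0365] yaw -1.414 len 0.081 uv [396.4 223.9]
 tab 20 [ 0.436  -0.2274  0.0336] bbox-mid [ 0.436  -0.2279  0.033 ] yaw 0.356 len 0.034 uv [335.3 231.9]
scene tilt -0.0032 z 0.0381 306
 tab 45 [0.4191 0.0055 0.031 ] bbox-mid [0.4199 0.0067 0.029 ] yaw 0.037 len 0.042 uv [218.4 223.4]
 tab 424 [ 0.5509 -0.3748  0.0323] bbox-mid [ 0.5486 -0.3712  0.0329] yaw -0.671 len 0.085 uv [350.7 278.1]
 tab 65 [ 0.4331 -0.2361  0.0307] bbox-mid [ 0.4344 -0.2354  0.0296] yaw 0.371 len 0.041 uv [278.8 269.9]
 tab 169 [ 0.4531 -0.4087  0.0364] bbox-mid [ 0.4472 -0.4052  0.0362] yaw -1.368 len 0.081 uv [334.7 306.7]
```

View pics/c5.png

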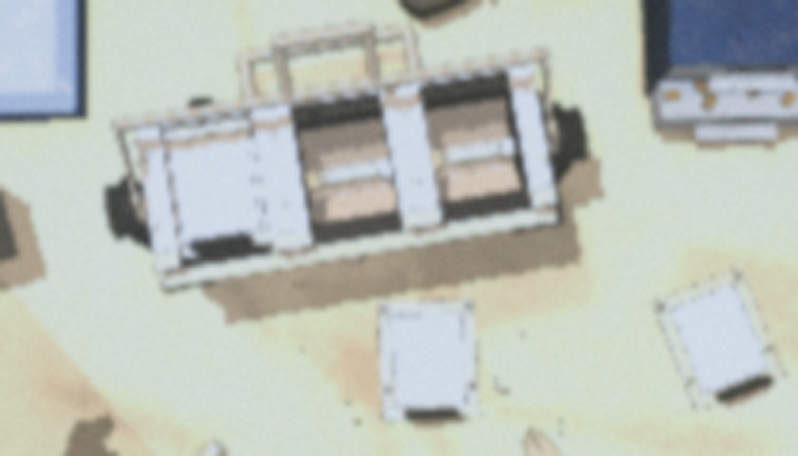

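```bash
python3 - <<'E'
from h import *
for n in("top","scene"):
    p,d=load(n,4)
    for w,yaw in (((.423,.010),.035),((.436,-.230),.365)):
        u0,v0=proj(n,[w[0],w[1],.03])[0].astype(int)
        b=p[v0-14:v0+15,u0-16:u0+17].max(2);big=cv2.resize(b,None,fx=6,fy=6,interpolation=cv2.INTER_CUBIC)
        m=(big<120).astype(np.uint8);_,lab,st,ce=cv2.connectedComponentsWithStats(m)
        i=1+np.argmax(st[1:,4]);c=np.argwhere(lab==i)[:,::-1].astype(np.float32)
        r=cv2.minAreaRect(c);bx=cv2.boxPoints(r);uv=(bx+.5)/6-.5+[u0-16,v0-14]
        W=px2w(n,uv,.034 if n=="top" else .017);print(n,'rect',np.round(r[1],1),(uv.mean(0)).round(1),W.mean(0).round(4),[np.linalg.norm(W[j]-W[(j+1)%4]).round(3) for j in (0,1)],W.round(3)[:,:2].tolist())
E
```

```text
top rect [15.9 79.1] [253.3 238.8] [0.4222 0.0123 0.034 ] [np.float64(0.038), np.float64(0.008)] [[0.426, 0.031], [0.426, -0.007], [0.419, -0.007], [0.418, 0.031]]
top rect [18.7 85.6] [335.5 231.8] [ 0.4364 -0.2277  0.034 ] [np.float64(0.042), np.float64(0.009)] [[0.433, -0.206], [0.448, -0.246], [0.439, -0.249], [0.425, -0.21]]
scene rect [103.2  48.8] [218.5 226. ] [0.4206 0.0096 0.017 ] [np.float64(0.029), np.float64(0.065)] [[0.409, 0.037], [0.436, 0.046], [0.432, -0.019], [0.405, -0.027]]
scene rect [112.5  59.5] [278.1 272.2] [ 0.434  -0.2322  0.017 ] [np.float64(0.033), np.float64(0.051)] [[0.412, -0.216], [0.44, -0.2], [0.456, -0.249], [0.428, -0.264]]
```

Request:
pendant(moves=[[-0.03, -0.004, 0, 0.1, 0.03], [-0.036, -0.004, 0, 0, 0.03], [-0.036, -0.002, 0, 0, 0.03], [-0.036, -0.001, 0, 0, 0.03], [-0.036, -0.001, 0.02, 0, 0.03], [-0.036, -0.001, 0.02, 0, 0.03], [-0.036, -0.001, 0.03, 0, 0.03], [-0.036, -0.001, 0.03, 0, 0.03], [-0.036, 0, 0.03, 0, 0.03], [0, 0, 0, 0, 0.03]])

```text
time_s: 16.92
ee_pos: [0.4215, 0.0333, 0.1417]
ee_rot: [-2.182, -2.259, 0.007]
contact_force: [0.0, 0.1, -0.4]
gripper_width: 0.0301
finger_force: 0.0
```

```bash
python3 -c "
from h import *
go(.4222,.0115,.034,.035)"
```

```text
t 16.9167 pos [0.4215 0.0333 0.1417] yang 0.0346 turn -0.0004 tilt [-0.004 -0.002 -1.   ] W 0.0301 j7 -0.2
after turn d: [-0.0219 -0.      0.1077] now d: [-0.0216  0.0004  0.1077]
```

Request:
pendant(moves=[[-0.022, 0, 0, 0, 0.03], [0, 0, 0.03, 0, 0.03], [0, 0, 0.03, 0, 0.03], [0, 0, 0.025, 0, 0.03], [0, 0, 0.01, 0, 0.03], [0, 0, 0, 0, 0.03], [0, 0, 0, 0, 0.03]])

```text
time_s: 17.5
ee_pos: [0.4247, 0.0171, 0.0504]
ee_rot: [2.175, 2.265, -0.002]
contact_force: [0.5, -0.0, 0.4]
gripper_width: 0.0299
finger_force: 0.0
```

```bash
python3 -c "
from h import *
go(.4222,.0115,.034,.035)"
```

```text
t 17.5 pos [0.4247 0.0171 0.0504] yang 0.0406 turn 0.0056 tilt [-0.    -0.001 -1.   ] W 0.0299 j7 0.01
after turn d: [-0.0056 -0.0027  0.0164] now d: [-0.0055 -0.0027  0.0164]
```

Request:
pendant(moves=[[-0.0056, -0.0027, 0.0164, 0.005, 0.03], [0, 0, 0, 0, 0.03], [0, 0, 0, 0, 0.03], [0, 0, 0, 0, 0], [0, 0, 0, 0, 0], [0, 0, 0, 0, 0], [0, 0, 0, 0, 0]], grip_n=50)

```text
time_s: 18.08
ee_pos: [0.4227, 0.0123, 0.035]
ee_rot: [2.181, 2.261, 0.003]
contact_force: [-2.2, 0.9, 7.2]
gripper_width: 0.0071
finger_force: 49.2
```

```bash
python3 -c "
from h import *
go(.4222,.0115,.034,.035)"
```

```text
t 18.0833 pos [0.4227 0.0123 0.035 ] yang 0.0362 turn 0.0012 tilt [ 0.002  0.001 -1.   ] W 0.0071 j7 0.05
after turn d: [-0.0008 -0.0005  0.001 ] now d: [-0.0008 -0.0005  0.001 ]
```

Request:
pendant(moves=[[0, 0, -0.02, 0, 0], [0, 0, -0.035, 0, 0], [0, 0, -0.035, -0.05, 0], [0, 0, -0.03, -0.054, 0], [0, 0, -0.01, 0, 0], [0, 0, 0, 0, 0], [0, 0, 0, 0, 0]])

```text
time_s: 18.67
ee_pos: [0.4219, 0.0122, 0.1641]
ee_rot: [-2.061, -2.371, -0.003]
contact_force: [0.1, -1.0, -2.7]
gripper_width: 0.0069
finger_force: 49.3
```

```bash
python3 -c "
from h import *
x,y,_=head_pts([.5998,.0695,.1403,0],[-160,0,0])[0]
go(x,y,.164,.1403)"
```

```text
t 18.6667 pos [0.4219 0.0122 0.1641] yang 0.14 turn -0.0003 tilt [ 0.001  0.001 -1.   ] W 0.0069 j7 -0.09
after turn d: [0.0318 0.0242 0.0001] now d: [0.0318 0.0242 0.0002]
```

Request:
pendant(moves=[[0.016, 0, 0, 0, 0], [0.016, 0.012, 0, 0, 0], [0, 0.012, 0, 0, 0], [0, 0, 0, 0, 0], [0, 0, 0, 0, 0]])

```text
time_s: 19.08
ee_pos: [0.4403, 0.0464, 0.1624]
ee_rot: [-2.061, -2.371, 0.006]
contact_force: [-0.8, -0.5, -1.6]
gripper_width: 0.0067
finger_force: 49.3
```

```bash
cat > inhand.py <<'E'
from h import *
import sys
cy=float(sys.argv[1]);k=sys.argv[2];q=[.5998,.0695,.1403,0]
x,y,_=head_pts(q,[-160,cy*1000,0])[0];go(x,y,.163,.1403)
for n in ("top","scene"):
    p,d=grab(n,k);P=cloud(n,d);L=P-[q[0],q[1],0];c,s=np.cos(q[2]),np.sin(q[2]);X=L[...,0]*c+L[...,1]*s;Y=-L[...,0]*s+L[...,1]*c-cy
    m=(X>-.15)&(X<-.08)&(abs(Y)<.045)&(abs(P[...,2]-.13)<.008)
    if m.sum()>9:
        A=np.c_[X[m]+.115,Y[m],np.ones(m.sum())];print(n,m.sum(),np.linalg.lstsq(A,P[...,2][m],rcond=None)[0].round(4),'Y',np.percentile(Y[m],[1,5,95,99]).round(4),'Z',np.median(P[...,2][m]).round(4))
E
python3 inhand.py 0 5
```

```text
t 19.0833 pos [0.4403 0.0464 0.1624] yang 0.1394 turn -0.0009 tilt [-0.002 -0.003 -1.   ] W 0.0067 j7 -0.1
after turn d: [ 0.0006  0.0012 -0.0006] now d: [ 0.0006  0.0012 -0.0006]
top 82 [-0.0786 -0.0109  0.1338] Y [-0.0248 -0.022   0.0356  0.0378] Z 0.131
scene 330 [-0.0016  0.0022  0.1302] Y [-0.0412 -0.0398  0.0267  0.0321] Z 0.1302
```

Request:
pendant(moves=[[0.0016, 0, 0.0005, -0.001, 0], [0, 0.01, 0, 0, 0], [0, 0.01, 0, 0, 0], [0, 0.01, 0, 0, 0], [0, 0.006, 0, 0, 0], [0, 0, 0, 0, 0]])

```text
time_s: 19.68
ee_pos: [0.4766, 0.0534, 0.1629]
ee_rot: [2.06, 2.372, -0.002]
contact_force: [0.7, 0.4, -5.0]
gripper_width: 0.0068
finger_force: 49.2
```

```bash
python3 -c "
from h import *
x,y,_=head_pts([.5998,.0695,.1403,0],[-41,0,0])[0]
go(x,y,.160,.1403)"
```

```text
t 19.6833 pos [0.4766 0.0534 0.1629] yang 0.1406 turn 0.0003 tilt [-0.001 -0.001 -1.   ] W 0.0068 j7 -0.02
after turn d: [-0.0013  0.0832  0.0029] now d: [-0.0014  0.0832  0.0028]
```

Request:
pendant(moves=[[-0.0003, 0.005, 0.0018, 0, 0], [0, 0.008, 0, 0, 0], [0, 0.008, 0, 0, 0], [0, 0.008, 0, 0, 0], [0, 0, 0, 0, 0]])

```text
time_s: 20.1
ee_pos: [0.5069, 0.0578, 0.1618]
ee_rot: [2.058, 2.372, 0.001]
contact_force: [-0.8, -0.5, -1.2]
gripper_width: 0.0069
finger_force: 49.4
```

```bash
python3 -c "
from h import *
x,y,_=head_pts([.5998,.0695,.1403,0],[-41,0,0])[0]
go(x,y,.160,.1403)"
```

```text
t 20.1 pos [0.5069 0.0578 0.1618] yang 0.1414 turn 0.0011 tilt [ 0.001 -0.001 -1.   ] W 0.0069 j7 0.05
after turn d: [-0.0014  0.0526  0.0018] now d: [-0.0015  0.0526  0.0018]
```

Clean, no side force. Continue to the stop.

Request:
pendant(moves=[[0, 0.01, 0.0008, 0, 0], [0, 0.01, 0, 0, 0], [0, 0.01, 0, 0, 0], [0, 0.01, 0, 0, 0], [0, 0.006, 0, 0, 0], [0, 0.004, 0, 0, 0], [0, 0.002, 0, 0, 0], [0, 0, 0, 0, 0]])

```text
time_s: 20.77
ee_pos: [0.5567, 0.0646, 0.1606]
ee_rot: [2.06, 2.372, -0.001]
contact_force: [-0.1, 1.0, -1.5]
gripper_width: 0.007
finger_force: 49.5
```

```bash
python3 -c "
from h import *
x,y,_=head_pts([.5998,.0695,.1403,0],[-41,0,0])[0]
go(x,y,.160,.1403)"
```

```text
t 20.7667 pos [0.5567 0.0646 0.1606] yang 0.1409 turn 0.0006 tilt [-0. -0. -1.] W 0.007 j7 0.14
after turn d: [-0.0012  0.0023  0.0006] now d: [-0.0012  0.0023  0.0006]
```

Request:
pendant(moves=[[0, 0.003, 0, 0, 0], [0, 0.003, 0, 0, 0], [0, 0.002, 0, 0, 0], [0, 0.001, 0, 0, 0], [0, 0, 0, 0, 0]])

```text
time_s: 21.18
ee_pos: [0.5601, 0.0644, 0.1594]
ee_rot: [-2.054, -2.365, 0.015]
contact_force: [-27.1, -4.9, 13.5]
gripper_width: 0.0067
finger_force: 54.0
```

```bash
python3 -c "
from h import *
x,y,_=head_pts([.5998,.0695,.1403,0],[-41,0,0])[0]
go(x,y,.160,.1403)"
```

```text
t 21.1833 pos [0.5601 0.0644 0.1594] yang 0.1401 turn -0.0002 tilt [-0.013 -0.001 -1.   ] W 0.0067 j7 0.15
after turn d: [-0.0005 -0.001  -0.0006] now d: [-0.0005 -0.001  -0.0006]
```

Request:
pendant(moves=[[0, -0.003, 0, 0, 0], [0, 0, 0, 0, 0.03], [0, 0, 0, 0, 0.03], [0, 0, 0, 0, 0.03], [0, 0, -0.035, 0, 0.03], [0, 0, -0.035, 0, 0.03], [0, 0, -0.035, 0, 0.03], [0, -0.03, 0, 0, 0.03], [0, -0.035, 0, 0, 0.03], [0, -0.035, 0, 0, 0.03]], grip_n=50)

```text
time_s: 22.02
ee_pos: [0.4636, 0.0512, 0.2662]
ee_rot: [2.059, 2.37, 0.001]
contact_force: [-1.5, -0.7, -0.2]
gripper_width: 0.0298
finger_force: 0.0
```

```bash
python3 look.py 6
python3 - <<'E'
from h import *
for n in("top","scene"):
    p,d=load(n,6)
    for w in ((.436,-.230),):
        u0,v0=proj(n,[w[0],w[1],.03])[0].astype(int)
        b=p[v0-14:v0+15,u0-16:u0+17].max(2);big=cv2.resize(b,None,fx=6,fy=6,interpolation=cv2.INTER_CUBIC)
        m=(big<120).astype(np.uint8);_,lab,st,ce=cv2.connectedComponentsWithStats(m)
        i=1+np.argmax(st[1:,4]);c=np.argwhere(lab==i)[:,::-1].astype(np.float32)
        r=cv2.minAreaRect(c);bx=cv2.boxPoints(r);uv=(bx+.5)/6-.5+[u0-16,v0-14]
        W=px2w(n,uv,.034 if n=="top" else .017);print(n,W.mean(0).round(4))
go(.436,-.230,.034,.365)
E
```

```text
top tilt -0.0056 z 0.0399 692
 tab 287 [ 0.556  -0.3627  0.0334] bbox-mid [ 0.5489 -0.3616  0.0338] yaw -1.063 len 0.068 uv [379.  190.9]
 tab 110 [ 0.4549 -0.4079  0.0371] bbox-mid [ 0.4489 -0.4043  0.0369] yaw -1.401 len 0.081 uv [396.4 224.4]
 tab 18 [ 0.4361 -0.2269  0.0345] bbox-mid [ 0.436  -0.2275  0.0348] yaw 0.341 len 0.033 uv [335.4 231.8]
scene tilt 0.002 z 0.0381 275
 tab 422 [ 0.5506 -0.3747  0.0325] bbox-mid [ 0.548  -0.3714  0.0324] yaw -0.697 len 0.084 uv [350.7 278.2]
 tab 62 [ 0.4324 -0.2355  0.0303] bbox-mid [ 0.4324 -0.2351  0.0295] yaw 0.349 len 0.041 uv [278.7 269.9]
 tab 168 [ 0.453  -0.409   0.0365] bbox-mid [ 0.4477 -0.4045  0.0366] yaw -1.374 len 0.079 uv [334.7 306.6]
top [ 0.4364 -0.2276  0.034 ]
scene [ 0.434  -0.2322  0.017 ]
t 22.1167 pos [0.4604 0.0505 0.2667] yang 0.141 turn -0.224 tilt [ 0.     0.006 -1.   ] W 0.0299 j7 -0.14
after turn d: [-0.2533 -0.123   0.2327] now d: [-0.2757 -0.0639  0.231 ]
```

Request:
pendant(moves=[[0, 0, 0, -0.112, 0.03], [0, 0, 0, -0.112, 0.03], [-0.0315, -0.015, 0, 0, 0.03], [-0.0315, -0.015, 0, 0, 0.03], [-0.0315, -0.015, 0, 0, 0.03], [-0.0315, -0.015, 0, 0, 0.03], [-0.0315, -0.015, 0.02, 0, 0.03], [-0.0315, -0.015, 0.03, 0, 0.03], [-0.0315, -0.015, 0.03, 0, 0.03], [-0.0315, -0.015, 0.03, 0, 0.03]])

```text
time_s: 22.95
ee_pos: [0.4428, -0.2104, 0.1713]
ee_rot: [1.782, 2.586, 0.006]
contact_force: [-0.7, 2.1, -0.4]
gripper_width: 0.0301
finger_force: 0.0
```

Request:
pendant(moves=[[0, 0, 0.02, 0, 0.03], [0, 0, 0, 0, 0.03], [0, 0, 0, 0, 0.03]])

```text
time_s: 23.2
ee_pos: [0.4425, -0.2077, 0.1512]
ee_rot: [-1.78, -2.584, 0.004]
contact_force: [0.9, 0.8, 0.1]
gripper_width: 0.0302
finger_force: 0.0
```

```bash
python3 -c "
from h import *
go(.436,-.2285,.034,.365)"
```

```text
t 23.2 pos [ 0.4425 -0.2077  0.1512] yang 0.3646 turn -0.0004 tilt [-0.005  0.    -1.   ] W 0.0302 j7 0.92
after turn d: [-0.0171 -0.0135  0.1172] now d: [-0.0173 -0.013   0.1172]
```

Request:
pendant(moves=[[-0.0171, -0.0135, 0, 0, 0.03], [0, 0, 0.03, 0, 0.03], [0, 0, 0.03, 0, 0.03], [0, 0, 0.03, 0, 0.03], [0, 0, 0.012, 0, 0.03], [0, 0, 0, 0, 0.03], [0, 0, 0, 0, 0.03]])

```text
time_s: 23.78
ee_pos: [0.4372, -0.2274, 0.0506]
ee_rot: [-1.777, -2.588, -0.003]
contact_force: [1.0, -1.4, 0.1]
gripper_width: 0.03
finger_force: 0.0
```

```bash
python3 -c "
from h import *
go(.436,-.2285,.034,.365)"
```

```text
t 23.7833 pos [ 0.4372 -0.2274  0.0506] yang 0.3671 turn 0.0021 tilt [-0.001  0.003 -1.   ] W 0.03 j7 1.16
after turn d: [-0.0006 -0.0016  0.0166] now d: [-0.0007 -0.0016  0.0166]
```

Request:
pendant(moves=[[-0.0006, -0.0016, 0.0166, 0.002, 0.03], [0, 0, 0, 0, 0.03], [0, 0, 0, 0, 0.03], [0, 0, 0, 0, 0], [0, 0, 0, 0, 0], [0, 0, 0, 0, 0], [0, 0, 0, 0, 0]], grip_n=50)

```text
time_s: 24.37
ee_pos: [0.4358, -0.2289, 0.034]
ee_rot: [-1.781, -2.585, -0.004]
contact_force: [-1.3, 2.0, 10.6]
gripper_width: 0.007
finger_force: 49.6
```

```bash
python3 -c "
from h import *
go(.436,-.2285,.034,.365)"
```

```text
t 24.3667 pos [ 0.4358 -0.2289  0.034 ] yang 0.3641 turn -0.0009 tilt [-0.     0.003 -1.   ] W 0.007 j7 1.19
after turn d: [0.0003 0.0003 0.    ] now d: [0.0003 0.0003 0.    ]
```

Request:
pendant(moves=[[0, 0, -0.02, 0, 0], [0, 0, -0.035, 0, 0], [0, 0, -0.035, 0.112, 0], [0, 0, -0.03, 0.112, 0], [0, 0, -0.009, 0, 0], [0, 0, 0, 0, 0], [0, 0, 0, 0, 0]])

```text
time_s: 24.95
ee_pos: [0.4354, -0.2285, 0.1617]
ee_rot: [-2.056, -2.371, -0.004]
contact_force: [-0.4, -0.5, -1.8]
gripper_width: 0.0071
finger_force: 49.2
```

```bash
python3 -c "
from h import *
x,y,_=head_pts([.5998,.0695,.1403,0],[-160,-92,0])[0]
go(x,y,.163,.1403)"
```

```text
t 24.95 pos [ 0.4354 -0.2285  0.1617] yang 0.1421 turn 0.0018 tilt [-0.001  0.004 -1.   ] W 0.0071 j7 0.77
after turn d: [ 0.1801  0.0445 -0.0013] now d: [ 0.18    0.0448 -0.0006]
```

Request:
pendant(moves=[[0.03, 0.004, -0.001, 0.002, 0], [0.03, 0.008, 0, 0, 0], [0.03, 0.008, 0, 0, 0], [0.03, 0.008, 0, 0, 0], [0.03, 0.008, 0, 0, 0], [0.03, 0.008, 0, 0, 0], [0, 0, 0, 0, 0], [0, 0, 0, 0, 0], [0, 0, 0, 0, 0]])

```text
time_s: 25.7
ee_pos: [0.453, -0.0456, 0.1623]
ee_rot: [-2.06, -2.366, 0.002]
contact_force: [-0.5, -0.3, -2.5]
gripper_width: 0.007
finger_force: 49.2
```

```bash
python3 inhand.py -0.092 7
```

```text
t 25.7 pos [ 0.453  -0.0456  0.1623] yang 0.1381 turn -0.0022 tilt [-0.004  0.002 -1.   ] W 0.007 j7 0.1
after turn d: [ 0.0014  0.0015 -0.0007] now d: [ 0.0014  0.0014 -0.0007]
top 81 [-0.0219 -0.0137  0.133 ] Y [-0.04   -0.0374  0.0347  0.0351] Z 0.1327
scene 345 [-0.0037 -0.0038  0.1311] Y [-0.0444 -0.043   0.0225  0.0281] Z 0.131
```

Request:
pendant(moves=[[0.0035, 0.0005, 0.0005, -0.002, 0], [0, 0.01, 0, 0, 0], [0, 0.01, 0, 0, 0], [0, 0.01, 0, 0, 0], [0, 0.006, 0, 0, 0], [0, 0, 0, 0, 0]])

```text
time_s: 26.3
ee_pos: [0.4899, -0.0365, 0.1621]
ee_rot: [-2.059, -2.369, 0.002]
contact_force: [0.7, 1.2, -4.7]
gripper_width: 0.0068
finger_force: 49.1
```

```bash
python3 -c "
from h import *
x,y,_=head_pts([.5998,.0695,.1403,0],[-41,-92,0])[0]
go(x,y,.159,.1403)"
```

```text
t 26.3 pos [ 0.4899 -0.0365  0.1621] yang 0.1396 turn -0.0007 tilt [-0.003  0.001 -1.   ] W 0.0068 j7 0.29
after turn d: [-0.0024  0.0826  0.0031] now d: [-0.0024  0.0826  0.0028]
```

Request:
pendant(moves=[[0, 0.005, 0.002, 0, 0], [0, 0.008, 0, 0, 0], [0, 0.008, 0, 0, 0], [0, 0.008, 0, 0, 0], [0, 0, 0, 0, 0]])

```text
time_s: 26.72
ee_pos: [0.519, -0.0323, 0.1606]
ee_rot: [-2.059, -2.369, -0.001]
contact_force: [-0.2, 0.5, -1.6]
gripper_width: 0.007
finger_force: 49.4
```

```bash
python3 -c "
from h import *
x,y,_=head_pts([.5998,.0695,.1403,0],[-41,-92,0])[0]
go(x,y,.159,.1403)"
```

```text
t 26.7167 pos [ 0.519  -0.0323  0.1606] yang 0.1398 turn -0.0005 tilt [-0.002  0.002 -1.   ] W 0.007 j7 0.37
after turn d: [-0.0025  0.0533  0.0016] now d: [-0.0025  0.0533  0.0015]
```

Request:
pendant(moves=[[0, 0.01, 0.0008, 0, 0], [0, 0.01, 0, 0, 0], [0, 0.01, 0, 0, 0], [0, 0.01, 0, 0, 0], [0, 0.006, 0, 0, 0], [0, 0.004, 0, 0, 0], [0, 0.002, 0, 0, 0], [0, 0, 0, 0, 0]])

```text
time_s: 27.38
ee_pos: [0.5695, -0.0251, 0.1596]
ee_rot: [-2.059, -2.368, -0.001]
contact_force: [-0.7, 0.1, -1.4]
gripper_width: 0.0068
finger_force: 49.4
```

Request:
pendant(moves=[[0, 0.003, 0, 0, 0], [0, 0.003, 0, 0, 0], [0, 0.002, 0, 0, 0], [0, 0.001, 0, 0, 0], [0, 0, 0, 0, 0]])

```text
time_s: 27.8
ee_pos: [0.5737, -0.0253, 0.1582]
ee_rot: [-2.055, -2.361, 0.01]
contact_force: [-22.9, -2.9, 8.5]
gripper_width: 0.0069
finger_force: 51.3
```

```bash
python3 -c "
from h import *
x,y,_=head_pts([.5998,.0695,.1403,0],[-41,-92,0])[0]
go(x,y,.159,.1403)"
```

```text
t 27.8 pos [ 0.5737 -0.0253  0.1582] yang 0.1382 turn -0.0021 tilt [-0.013  0.003 -1.   ] W 0.0069 j7 0.45
after turn d: [-0.0017 -0.0019 -0.0008] now d: [-0.0017 -0.0019 -0.0007]
```

Request:
pendant(moves=[[0, -0.003, 0, 0, 0], [0, 0, 0, 0, 0.03], [0, 0, 0, 0, 0.03], [0, 0, 0, 0, 0.03], [0, 0, -0.035, 0, 0.03], [0, 0, -0.035, 0, 0.03], [0, 0, -0.035, 0, 0.03], [-0.02, -0.03, 0, 0, 0.03], [-0.035, -0.02, 0, 0, 0.03], [-0.035, -0.02, 0, 0, 0.03]], grip_n=30)

```text
time_s: 28.63
ee_pos: [0.5192, -0.1233, 0.2652]
ee_rot: [-2.055, -2.373, -0.004]
contact_force: [0.9, -0.3, 0.6]
gripper_width: 0.03
finger_force: 0.0
```

Request:
pendant(moves=[[-0.035, -0.02, 0, 0, 0.03], [-0.035, -0.02, 0, 0, 0.03], [0, 0, 0, 0, 0.03]])

```text
time_s: 28.88
ee_pos: [0.4856, -0.2064, 0.2652]
ee_rot: [-2.072, -2.359, -0.002]
contact_force: [0.4, -0.8, -0.7]
gripper_width: 0.0299
finger_force: 0.0
```

```bash
python3 look.py 8 | grep tilt
python3 - <<'E'
from h import *
q=[.5998,.0695,.1403,0]
p,d=load("top",8);a=cv2.resize(p[130:220,160:310],None,fx=4,fy=4,interpolation=cv2.INTER_CUBIC)[:,:,::-1].copy()
for k in np.linspace(0,2.5,2):
  for u in proj("top",head_pts(q,[[-97,30,0],[-97,-30,0],[-57,0,0]],k)): cv2.circle(a,tuple(int(v) for v in (u-[160,130])*4+2),2,(0,0,255),-1)
for yc in(-92,0,92):
  for u in proj("top",head_pts(q,[[-46,yc-21,62],[-46,yc+21,62],[-38,yc,62]])): cv2.circle(a,tuple(int(v) for v in (u-[160,130])*4+2),1,(0,255,0),-1)
cv2.imwrite("pics/c6.png",a)
E
```

```text
top tilt -0.0094 z 0.0401 795
scene tilt 0.0039 z 0.0382 236
```

View pics/c6.png

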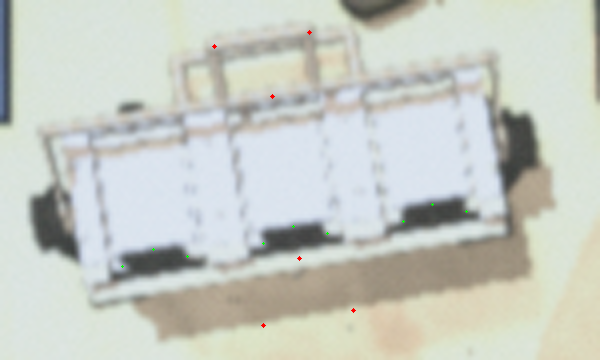

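```bash
python3 -c "
from h import *
go(*(head_pts([.5998,.0695,.1403,0],[-97,0,0],2.5)[0]+[0,0,.003]),.14)"
```

```text
t 28.9833 pos [ 0.4888 -0.2     0.2648] yang 0.1359 turn -0.0041 tilt [-0.001  0.003 -1.   ] W 0.03 j7 0.6
after turn d: [0.2514 0.2252 0.0647] now d: [0.2521 0.2242 0.0656]
```

Request:
pendant(moves=[[0.028, 0.025, 0, -0.004, 0.03], [0.028, 0.025, 0, 0, 0.03], [0.028, 0.025, 0, 0, 0.03], [0.028, 0.025, 0, 0, 0.03], [0.028, 0.025, 0, 0, 0.03], [0.028, 0.025, 0, 0, 0.03], [0.028, 0.025, 0, 0, 0.03], [0.028, 0.025, 0, 0, 0.03], [0.027, 0.025, 0, 0, 0.03], [0, 0, 0, 0, 0.03]])

```text
time_s: 29.82
ee_pos: [0.6785, 0.0943, 0.2618]
ee_rot: [-2.037, -2.384, -0.001]
contact_force: [0.4, 2.3, -0.7]
gripper_width: 0.0301
finger_force: 0.0
```

Request:
pendant(moves=[[0, 0, 0, 0, 0.03], [0, 0, 0, 0, 0.03]])

```text
time_s: 29.98
ee_pos: [0.676, 0.0836, 0.2639]
ee_rot: [-2.051, -2.375, 0.001]
contact_force: [-1.2, -0.4, 0.3]
gripper_width: 0.0297
finger_force: 0.0
```

```bash
python3 -c "
from h import *
go(*(head_pts([.5998,.0695,.1403,0],[-97,0,0],2.5)[0]+[0,0,.003]),.14)"
```

```text
t 29.9833 pos [0.676  0.0836 0.2639] yang 0.1457 turn 0.0057 tilt [-0.003  0.002 -1.   ] W 0.0297 j7 0.3
after turn d: [-0.0033  0.0003  0.0638] now d: [-0.0035  0.0004  0.0638]
```

Request:
pendant(moves=[[-0.003, 0, 0.02, 0.005, 0.03], [0, 0, 0.022, 0, 0.03], [0, 0, 0.021, 0, 0.03], [0, 0, 0, 0, 0.03], [0, 0, 0, 0, 0.03]])

```text
time_s: 30.4
ee_pos: [0.6755, 0.0792, 0.2014]
ee_rot: [-2.06, -2.366, 0.001]
contact_force: [0.6, -1.0, 0.1]
gripper_width: 0.0298
finger_force: 0.0
```

Request:
pendant(moves=[[0, 0, 0, 0, 0], [0, 0, 0, 0, 0], [0, 0, 0, 0, 0], [0, 0, 0, 0, 0]], grip_n=30)

```text
time_s: 30.73
ee_pos: [0.6776, 0.0794, 0.2034]
ee_rot: [-2.061, -2.37, -0.005]
contact_force: [4.7, -0.3, 5.6]
gripper_width: 0.0086
finger_force: 29.7
```

```bash
python3 -c "
from h import *
go(*(head_pts([.5998,.0695,.1403,0],[-97,0,0],2.5)[0]+[0,0,.003]),.14)"
```

```text
t 30.7333 pos [0.6776 0.0794 0.2034] yang 0.1389 turn -0.0011 tilt [ 0.001  0.003 -1.   ] W 0.0086 j7 0.33
after turn d: [ 0.0011 -0.0007  0.0034] now d: [ 0.0011 -0.0007  0.0034]
```

Request:
pendant(moves=[[0, -0.0078, -0.0094, 0, 0], [0, -0.009, -0.008, 0, 0], [0, -0.010, -0.0069, 0, 0], [0, -0.0106, -0.0058, 0, 0], [0, -0.0113, -0.0042, 0, 0], [0, -0.0118, -0.003, 0, 0], [0, -0.0121, -0.0013, 0, 0]])

```text
time_s: 31.32
ee_pos: [0.6058, 0.0687, 0.2424]
ee_rot: [-2.062, -2.37, -0.006]
contact_force: [4.9, -2.1, 5.6]
gripper_width: 0.0087
finger_force: 30.9
```

```bash
python3 - <<'E'
from h import *
q=[.5998,.0695,.1403,0];s=manip.sense();L=s['ee_pos']-[q[0],q[1],.142];x=L[0]*np.cos(q[2])+L[1]*np.sin(q[2]);print(np.hypot(x,L[2]),np.arctan2(L[2],-x))
E
```

```text
0.1006118078506564 1.6285109397297886
```

Request:
pendant(moves=[[0, -0.012, 0.001, 0, 0], [0, -0.012, 0.002, 0, 0], [0, -0.0118, 0.0037, 0, 0], [0, -0.0112, 0.0045, 0, 0], [0, -0.0106, 0.006, 0, 0], [0, -0.0098, 0.0075, 0, 0], [0, 0, 0, 0, 0]])

```text
time_s: 31.9
ee_pos: [0.5363, 0.0588, 0.2151]
ee_rot: [-2.06, -2.366, 0.0]
contact_force: [2.1, -7.3, -3.4]
gripper_width: 0.0087
finger_force: 31.7
```

```bash
python3 - <<'E'
from h import *
q=[.5998,.0695,.1403,0];s=manip.sense();L=s['ee_pos']-[q[0],q[1],.142];x=L[0]*np.cos(q[2])+L[1]*np.sin(q[2]);print(x,L[2],np.hypot(x,L[2]),np.arctan2(L[2],-x))
E
```

```text
-0.06432103220382673 0.07314662882224626 0.09740443774194882 0.8495114295083259
```

Request:
pendant(moves=[[0, -0.0084, 0.0087, 0, 0], [0, -0.0074, 0.0097, 0, 0], [0, -0.006, 0.0105, 0, 0], [0, -0.005, 0.011, 0, 0], [0, -0.0034, 0.0116, 0, 0], [0, -0.002, 0.012, 0, 0], [0, -0.0005, 0.0097, 0, 0], [0, 0, 0.002, 0, 0], [0, 0, 0, 0, 0]])

```text
time_s: 32.65
ee_pos: [0.5046, 0.0542, 0.1401]
ee_rot: [-2.061, -2.366, 0.004]
contact_force: [-1.4, -5.6, -1.6]
gripper_width: 0.0091
finger_force: 34.2
```

```bash
python3 - <<'E'
from h import *
q=[.5998,.0695,.1403,0];s=manip.sense();L=s['ee_pos']-[q[0],q[1],.142];x=L[0]*np.cos(q[2])+L[1]*np.sin(q[2]);print(x,L[2],np.hypot(x,L[2]),np.arctan2(L[2],-x))
E
```

```text
-0.09643727385915891 -0.001895894503061546 0.0964559080894123 -0.019656821845044564
```

Request:
pendant(moves=[[0, 0, 0.001, 0, 0], [0, 0, 0, 0, 0], [0, 0, 0, 0, 0]])

```text
time_s: 32.9
ee_pos: [0.5046, 0.0542, 0.1395]
ee_rot: [-2.061, -2.366, 0.003]
contact_force: [-1.2, -6.7, -1.1]
gripper_width: 0.0085
finger_force: 34.2
```

Request:
pendant(moves=[[0, 0, 0.001, 0, 0], [0, 0, 0, 0, 0], [0, 0, 0, 0, 0]])

```text
time_s: 33.15
ee_pos: [0.5046, 0.0542, 0.1388]
ee_rot: [-2.061, -2.366, 0.003]
contact_force: [-4.3, -6.8, 3.5]
gripper_width: 0.009
finger_force: 34.6
```

```bash
python3 look.py 9|grep tilt
python3 - <<'E'
from h import *
q=[.5998,.0695,.1403,0]
p,d=load("scene",9);o=[185,130];a=cv2.resize(p[130:230,185:315],None,fx=5,fy=5,interpolation=cv2.INTER_CUBIC)[:,:,::-1].copy()
for k in (0,.1):
  for u in proj("scene",head_pts(q,[[-97,30,0],[-97,-30,0],[-57,100,0],[-57,-100,0]],k)): cv2.circle(a,tuple(int(v) for v in (u-o)*5+2),2,(0,0,255) if k==0 else (0,255,0),-1)
cv2.imwrite("pics/c7.png",a)
E
```

```text
top tilt 0.0044 z 0.04 509
scene tilt 0.0058 z 0.0386 221
```

View pics/c7.png

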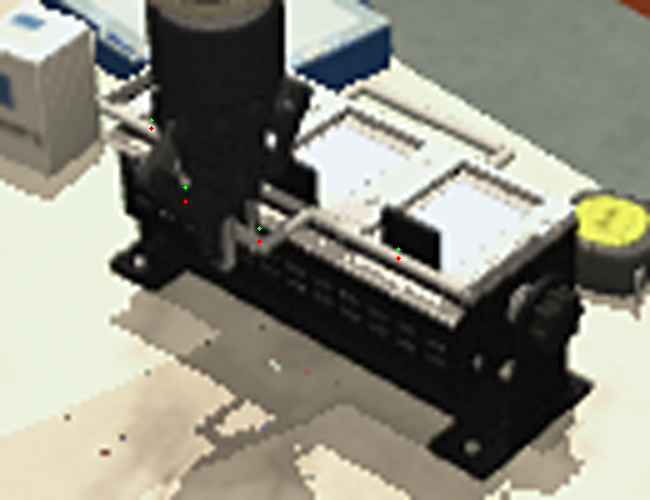

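Request:
pendant(moves=[[0, 0, 0.001, 0, 0], [0, 0, 0, 0, 0], [0, 0, 0, 0, 0]])

```text
time_s: 33.5
ee_pos: [0.5044, 0.0542, 0.1381]
ee_rot: [-2.06, -2.365, 0.004]
contact_force: [-6.9, -7.2, 11.3]
gripper_width: 0.009
finger_force: 35.4
```

Request:
pendant(moves=[[0, 0, 0, 0, 0.026], [0, 0, 0, 0, 0.026], [0, 0, 0, 0, 0.026]])

```text
time_s: 33.75
ee_pos: [0.5053, 0.0562, 0.1377]
ee_rot: [-2.059, -2.368, -0.001]
contact_force: [-0.3, 0.4, 1.1]
gripper_width: 0.0257
finger_force: 0.0
```

```bash
python3 -c "
from h import *
go(*(head_pts([.5998,.0695,.1403,0],[-97,0,0],0)[0]+[0,0,.003]),.14)"
```

```text
t 33.75 pos [0.5053 0.0562 0.1377] yang 0.1392 turn -0.0008 tilt [-0.002  0.003 -1.   ] W 0.0257 j7 0.22
after turn d: [-0.0001 -0.0016 -0.0043] now d: [-0.0001 -0.0016 -0.0043]
```

Request:
pendant(moves=[[0, -0.001, -0.035, 0, 0.026], [0, 0, -0.035, 0, 0.026], [0, 0, -0.035, 0, 0.03], [0, 0.035, -0.01, 0, 0.03], [0, 0.038, 0, 0, 0.03], [0, 0.038, 0, 0, 0.03], [0, 0.038, 0, 0, 0.03], [0, 0.038, 0, 0, 0.03], [0, 0, 0, 0, 0.03], [0, 0, 0, 0, 0.03]])

```text
time_s: 34.58
ee_pos: [0.6687, 0.0771, 0.2495]
ee_rot: [-2.065, -2.364, 0.007]
contact_force: [-0.5, -0.3, 0.4]
gripper_width: 0.0303
finger_force: 0.0
```

```bash
python3 look.py 10|grep tilt
python3 - <<'E'
from h import *
q=[.5998,.0695,.1403,0]
go(*(head_pts(q,[92,0,18])[0]+[0,0,.003]),.14)
p,d=load("scene",10);o=[185,130];a=cv2.resize(p[130:230,185:315],None,fx=5,fy=5,interpolation=cv2.INTER_CUBIC)[:,:,::-1].copy()
for u in np.r_[proj("scene",head_pts(q,[[-97,30,0],[-97,-30,0],[-57,100,0],[-57,-100,0]],0)),proj("scene",head_pts(q,[[92,60,18],[92,-60,18]]))]: cv2.circle(a,tuple(int(v) for v in (u-o)*5+2),2,(0,0,255),-1)
cv2.imwrite("pics/c8.png",a)
E
```

```text
top tilt 0.0015 z 0.04 393
scene tilt 0.0099 z 0.0383 329
t 34.6833 pos [0.6672 0.077  0.2512] yang 0.134 turn -0.006 tilt [-0.003  0.001 -1.   ] W 0.03 j7 0.32
after turn d: [0.002  0.0243 0.1352] now d: [0.0019 0.0247 0.1351]
```

View pics/c8.png

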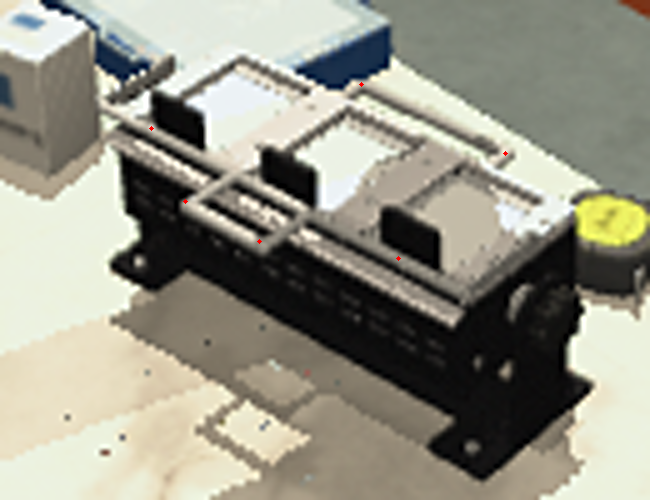

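Request:
pendant(moves=[[0.002, 0.0255, 0, -0.006, 0.03], [0, 0, 0.03, 0, 0.03], [0, 0, 0.035, 0, 0.03], [0, 0, 0.035, 0, 0.03], [0, 0, 0.02, 0, 0.03], [0, 0, 0.015, 0, 0.03], [0, 0, 0, 0, 0.03], [0, 0, 0, 0, 0.03]])

```text
time_s: 35.35
ee_pos: [0.692, 0.0836, 0.1175]
ee_rot: [-2.057, -2.37, -0.0]
contact_force: [0.4, 1.0, 0.5]
gripper_width: 0.0302
finger_force: 0.0
```

Request:
pendant(moves=[[0, 0, 0, 0, 0], [0, 0, 0, 0, 0], [0, 0, 0, 0, 0], [0, 0, 0, 0, 0]], grip_n=50)

```text
time_s: 35.68
ee_pos: [0.6917, 0.083, 0.1181]
ee_rot: [-2.057, -2.369, 0.0]
contact_force: [-7.2, -0.3, 5.7]
gripper_width: 0.0082
finger_force: 48.8
```

```bash
python3 -c "
from h import *
go(*(head_pts([.5998,.0695,.1403,0],[92,0,18])[0]+[0,0,.003]),.14)"
```

```text
t 35.6833 pos [0.6917 0.083  0.1181] yang 0.1407 turn 0.0007 tilt [-0.003  0.003 -1.   ] W 0.0082 j7 0.38
after turn d: [-0.0005 -0.0009  0.0021] now d: [-0.0005 -0.0009  0.0021]
```

Request:
pendant(moves=[[0, -0.0017, -0.0071, 0, 0], [0, -0.0023, -0.007, 0, 0], [0, -0.0028, -0.0068, 0, 0], [0, -0.0033, -0.0066, 0, 0], [0, -0.0038, -0.0063, 0, 0], [0, -0.0043, -0.0059, 0, 0], [0, 0, 0, 0, 0]])

```text
time_s: 36.27
ee_pos: [0.6744, 0.0805, 0.1583]
ee_rot: [-2.058, -2.37, -0.002]
contact_force: [-2.5, 0.3, 5.5]
gripper_width: 0.008
finger_force: 50.9
```

```bash
cat > ang.py <<'E'
from h import *
q=[.5998,.0695,.1403,0];s=manip.sense();L=s['ee_pos']-[q[0],q[1],.098];x=L[0]*np.cos(q[2])+L[1]*np.sin(q[2]);print(x,L[2],np.hypot(x,L[2]),np.arctan2(L[2],x)-.1932)
E
python3 ang.py
```

```text
0.07536025583062955 0.06028921048255326 0.09650884446239912 0.48154908046152767
```

Request:
pendant(moves=[[0, -0.0047, -0.0056, 0, 0], [0, -0.0052, -0.0053, 0, 0], [0, -0.0056, -0.0048, 0, 0], [0, -0.0059, -0.0043, 0, 0], [0, 0, 0, 0, 0], [0, 0, 0, 0, 0]])

```text
time_s: 36.77
ee_pos: [0.6547, 0.0775, 0.179]
ee_rot: [-2.059, -2.372, -0.006]
contact_force: [2.8, 0.9, 8.7]
gripper_width: 0.0082
finger_force: 51.0
```

```bash
python3 ang.py
python3 look.py 11 | grep zzz
cat > hd.py <<'E'
from h import *
import sys
# fit tilt from lip top planes with scene+top clouds
q=[.5998,.0695,.1403]
c,s=np.cos(q[2]),np.sin(q[2])
for n in("top","scene"):
    d=np.load(f"pics/{n}{sys.argv[1]}.npy");P=cloud(n,d);L=P-[q[0],q[1],.095];X=L[...,0]*c+L[...,1]*s;Y=-L[...,0]*s+L[...,1]*c;Z=L[...,2]
    best=None
    for t in np.arange(.5,1.05,.005):
        xh=X*np.cos(t)+Z*np.sin(t);zh=-X*np.sin(t)+Z*np.cos(t)
        m=(abs(xh)<.046)&((abs(abs(Y)-.046)<.009)|(abs(abs(Y)-.131)<.006))&(abs(zh-.039)<.004)
        if m.sum()>30:
            r=np.polyfit(xh[m],zh[m],1);v=(m.sum(),t,t+np.arctan(r[0]),r[1])
            if best is None or v[0]>best[0]: best=v
    print(n,best)
E
python3 hd.py 11
```

```text
0.05549344882228128 0.08101363138364853 0.09819741000737664 0.7770160415591353
top (np.int64(302), np.float64(0.7550000000000002), np.float64(0.7482331543725927), np.float64(0.03932227301079981))
scene (np.int64(460), np.float64(0.7450000000000002), np.float64(0.7510088167155886), np.float64(0.03860996799538281))
```

Request:
pendant(moves=[[0, -0.003, -0.0019, 0, 0], [0, 0, 0, 0, 0], [0, 0, 0, 0, 0]])

```text
time_s: 37.12
ee_pos: [0.6525, 0.0772, 0.1806]
ee_rot: [2.059, 2.372, 0.006]
contact_force: [8.3, 0.6, 3.5]
gripper_width: 0.0078
finger_force: 50.5
```

```bash
python3 look.py 12 | grep zzz; python3 hd.py 12; python3 ang.py
```

```text
top (np.int64(296), np.float64(0.7750000000000002), np.float64(0.775078491693671), np.float64(0.039424618974496776))
scene (np.int64(458), np.float64(0.7850000000000003), np.float64(0.7767703243409094), np.float64(0.03862656740290482))
0.053234510535187546 0.08259969314972981 0.09826811497301918 0.8051057432951784
```

Request:
pendant(moves=[[0, -0.0009, -0.0006, 0, 0], [0, 0, 0, 0, 0], [0, 0, 0, 0, 0], [0, 0, 0, 0, 0.03], [0, 0, 0, 0, 0.03], [0, 0, 0, 0, 0.03], [0, 0, 0, 0, 0.03]])

```text
time_s: 37.8
ee_pos: [0.6489, 0.0768, 0.1787]
ee_rot: [-2.058, -2.369, 0.002]
contact_force: [0.5, 0.6, -0.3]
gripper_width: 0.0302
finger_force: 0.0
```

Request:
pendant(moves=[[0, 0, -0.02, 0, 0.03], [0, 0, -0.035, 0, 0.03], [0, 0, -0.035, 0, 0.03], [0.02, -0.02, -0.01, 0, 0.03], [0.03, -0.03, 0, 0, 0.03], [0.03, -0.03, 0, 0, 0.03], [0.03, -0.03, 0, 0, 0.03], [0.03, -0.03, 0, 0, 0.03], [0.03, -0.03, 0, 0, 0.03], [0, 0, 0, 0, 0.03]])

```text
time_s: 38.63
ee_pos: [0.4847, 0.2047, 0.2816]
ee_rot: [-2.044, -2.378, -0.001]
contact_force: [-0.6, 1.6, -1.0]
gripper_width: 0.0299
finger_force: 0.0
```

```bash
python3 look.py 13 | grep zzz; python3 hd.py 13
python3 - <<'E'
from h import *
p,_=load("top",13);s,_=load("scene",13)
a=cv2.resize(p[120:240,130:270],None,fx=2.85,fy=2.85);b=cv2.resize(s[110:230,180:320],None,fx=2.85,fy=2.85)
cv2.imwrite("pics/c9.png",np.hstack([a,b])[:,:,::-1])
E
```

```text
top (np.int64(603), np.float64(0.7750000000000002), np.float64(0.7866806527687233), np.float64(0.03972786864801066))
scene (np.int64(450), np.float64(0.7850000000000003), np.float64(0.7860332890939438), np.float64(0.03864232879148965))
```

View pics/c9.png

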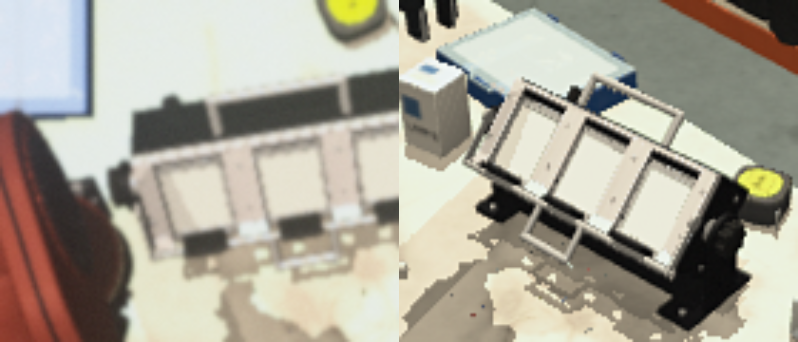

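```bash
python3 -c "
from rig import manip
print(manip.hand_in())"
```

```text
the job is handed in; nothing more can be done
None
```

The job is handed in: all three frames went fully home with the head face up, the keeper is down to its stop, and the head stands at 45° (measured 0.786 rad) with the robot clear; at that tilt the frames may have slid up to 7 mm down onto the keeper bar, which I did not measure.

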